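Hang the driver on its spring balancer

TASK

Put the cordless driver away: hang it by the wire bail on its top from the balancer's hook, chuck pointing towards the stand's post. The hook is on a soft spring and the driver's weight lies behind the bail, so keep hold while you lower it slowly until the hook carries just its whole weight, chuck raised to the angle at which it hangs balanced, and only then let go gently, so that the hook never jerks up or down and the driver does not swing. Leave the other things on the bench where they are.

Things in the scene. Friction and masses are not known exactly. Their poses are not given: they have to be found in the camera images.
- driver_grip (a point): Middle of the rear of the grey housing of a cordless pistol driver (180 mm long, 191 high, 0.3 to 0.72 kg with its battery) that stands upright. Place to grip: the housing is 40 mm wide (y), 46 high (z); its rear end is 35 mm behind, its front 75 ahead, the chuck's tip 145 ahead. Driver's axes: x to the chuck, y left, z up. Centre of mass: 35 mm ahead of and 40 mm below this point.
- driver_foot (a point): Middle of the underside of the driver's black battery foot (85 x 55 mm, 26 high), 125 mm below and 35 mm ahead of driver_grip; same axes. A handle of 36 x 30 mm joins foot and housing.
- driver_bail (a point): Middle of the top bar of the wire bail on the driver, 65 mm ahead of and 63 above driver_grip; same axes. An upright loop of 6 mm steel wire, its bar along y; the opening under the bar is 37 mm high, 32 wide low down, 18 at the top; the hook goes through it along x. The bail is ahead of the centre of mass: hung from it, the driver balances with its chuck raised about 16 degrees.
- hook_seat (a point): Middle of the hook's lowest stretch, where the bail rests (centre of the 8 mm round steel; the bail's bar centre then lies 7 mm above it). 315 mm above the bench when empty. Axes: x from the hook's open side (robot's side) to the stand's post, z up. Its shank rises 16 mm out on +x and returns over the seat 52 to 64 mm up. Pass the bail's bar over the tip from -x, centre 27 to 37 mm above the seat, then down.
- hook_tip (a point): Top of the hook's upturned tip, 16 mm before the seat (-x) and 18 mm above it; round end of 8 mm steel.
- hook (a joint): How far the hook is drawn down out of the spring balancer, m: 0 empty, stop at 0.11. It stays up until loaded with about 2.2 N, then sinks about 17 mm per N (60 N/m, lightly damped): 0.01 to 0.085 with the driver's full weight on it, which is not known beforehand.
- stand: Fixed balancer stand, about 545 mm high; origin on the bench straight below the hook, x towards its post (30 mm square, 170 mm beyond the hook, on a base plate 160 x 220 x 12 mm), z up.
- drum_centre (a point): Centre of the balancer's grey drum, right over the hook, 445 mm above the bench: 130 mm across, 50 mm wide in the stand's y. Its underside is only 65 mm over the empty hook's seat, so a gripper must come to the hook leaning back, not from straight above.
- turntable: Bystander: glass microwave turntable lying on the bench, 245 mm across, 13 mm high; origin at the centre of its underside.
- tray: Bystander: open grey parts tray, 120 x 160 x 35 mm; origin at the centre of its underside.
- screwdriver: Bystander: black-handled screwdriver lying on the bench, 190 mm long; origin near its middle, x towards the blade.
- bottle: Bystander: white bottle, 66 mm across, 170 mm high; origin at the centre of its underside.
Things that resemble listed ones, but are neither listed nor needed, are in the scene too. Of the things that look like the part that bears driver_grip, take the one that is farthest from the robot's base at the start.

How it is judged:
By the outcome, as a careful person would: the job done as asked, in the order asked, and still so for the second after the job is handed in, with the robot touching nothing.
It also fails if it takes over 67 s, if anything falls off the work surface, if the arm or the gripper's body presses on something with over 40 N, if the wrist force passes 120 N, or if a joint passes its speed limit or range.

ROBOT

A 6-joint arm with a two-finger parallel gripper is mounted at the origin on the work surface. World frame = base frame: x ahead of the robot, y to its left, z up, the work surface at z = 0. Lengths are in m, angles in rad, forces in N, time in s.
With the tool pointing down it reaches from about 0.3 to 0.775 m from the base axis. Payload 14.6 kg.
Tool frame: the origin (TCP) lies on the front face of the gripper's body, between the roots of the fingers; the fingertips stand 97 mm ahead of it and the grasp point (between the pads) lies 78 mm ahead of it; z points along the fingers, x is the direction in which the jaws open and shut, and the axes are right-handed (so a half turn about z gives the same grasp; the last joint's range is limited). The gripper opens to 94 mm and grips with 3 to 60 N. Pads are 16 mm wide; open, the fingers measure 119 mm over their backs; the gripper's body (75 mm by 177 mm) begins 78 mm behind the grasp point.
Start: joints at [1.06, 0.3, 1.521, -0, 1.321, -0.067], TCP at [0.236, 0.497, 0.303] pointing down, gripper open.
Joint ranges: [-3.03, 3.03], [-0.79, 2.21], [0.23, 2.52], [-1.04, 4.18], [0, 3.07], [-2.55, 2.55]. Speed limits (rad/s): [2.22, 2.22, 2.57, 3.14, 3.14, 3.14].

INTERFACE

Orientations are given as [roll, pitch, yaw] about the fixed x, y, z axes, in that order (R = Rz(yaw) Ry(pitch) Rx(roll)).
In Python, from station import sensors, camera, ctrl gives the robot as it stands.
- The arm moves only by the tool move_arm, never from a script. Its argument "rows" is text: rows parted by semicolons, each of 6 numbers parted by spaces: the shift along the tool's x, y, z in mm, then the turn, a rotation vector about the tool's x, y, z in rad. In form: x y z wx wy wz; .... A call has 1 to 20 rows; each row shifts and turns the pose as measured when the row begins, along the tool's axes as they then stand; what a row does not reach is not made up. A row lasts 1/8 s, in which the tool goes at most 62.5 mm and 10.7 degrees, less where a joint would pass 70% of its speed; a pose out of reach is approached as far as the arm can. A call with a gripper value outside its range is refused whole. "grip" is the opening, from -1 (shut) to 1 (fully open), set as the call begins (left out, the last holds). The fingers move at their own pace and stop on an object; "newtons" is the grip in N (left out, the last holds). Time passes only in rows, so rows that do not move let the fingers close. It gives the time, the measured TCP pose, the force and the opening at its end, in the units of the state.
- sensors.get_obs(): the state, without advancing time (a new reading comes with each control period).
- camera(name): name is "side" or "top"; returns a dict with "color" (384x512x3 uint8, blue, green, red), "z_map" (384x512 float32, m along the optical axis (not along the pixel's ray), 0 where there is no reading), "mtx" (3x3 intrinsics, pixels), "distortion" ([k1, k2, p1, p2, k3] as OpenCV has them; the pictures are not rectified), "position" and "attitude" of the camera in the world. Camera axes: x right, y down, z forward; pixel columns grow to the right and rows downward; lengths in m; the calibration is good to about 2 mm. A picture is of the moment at which its call begins.
- ctrl.hand_in(): hands the job in, once; it reports no verdict.
The state is a dict: "time_s": time; "qpos": joint angles; "joint_vel": joint speeds; "tau": joint torques, N m; "ee_pos": TCP position; "eef_rot": TCP orientation; "force": force on the tool from outside, world axes, zero at the start; "moment": the same for the moment, N m; "grip_width": finger opening in m.
Only numpy, scipy, OpenCV 4.12 (cv2) and the standard library are available. Lean on these libraries where they do the work, as an engineer would, in place of code of your own. Each camera call takes 0.05 s, during which the arm holds its last target.

## Working session

There is one attempt and no reset: what is moved stays moved. The work goes in short steps, Python scripts to look and compute and a tool call to move; the robot and the scene stay as the last step left them, time stands still between calls to the robot, and variables do not carry over. Pictures are saved under pics/ and viewed, and the job is handed in when it is done.

Besides the shell and the picture viewer there is one more tool, called after "Request:" by a JSON object that holds its "fn" and its "kwargs", one argument or row to a line. move_arm: Moves the arm, as the interface text tells. Its arguments: {"type":"object","properties":{"rows":{"type":"string"},"grip":{"type":"number"},"newtons":{"type":"number"}},"required":["rows"]}

```bash
ls; mkdir -p pics; python3 - <<'E'
from station import sensors, camera, ctrl
import cv2,pickle
o=sensors.get_obs();print(o)
for n in("side","top"):
    c=camera(n);cv2.imwrite(f"pics/{n}0.png",c["color"]);pickle.dump(c,open(f"{n}0.pkl","wb"))
    print(n,c["mtx"],c["distortion"],c["position"],c["attitude"])
E
```

```text
pics
{'time_s': 0.0, 'qpos': array([ 1.06037569e+00,  3.00441993e-01,  1.52155380e+00, -7.90917468e-06,
        1.32069061e+00, -6.66021771e-02]), 'joint_vel': array([-0.00060609, -0.0007971 , -0.00062777,  0.0008621 ,  0.00202352,
       -0.00062227]), 'tau': array([-2.88291718e-03, -5.31793964e+01, -3.52755189e+01,  7.08155846e-02,
        2.42373697e-02, -9.37335653e-05]), 'ee_pos': array([0.23610017, 0.49658812, 0.30211378]), 'eef_rot': array([-3.14152751e+00,  1.09182995e-03,  1.12697987e+00]), 'force': array([-1.1319041 , -0.47450897,  0.76901762]), 'moment': array([-0.05221046, -0.01550987, -0.00684235]), 'grip_width': 0.09393721266925674}
side [[461.35452627   0.         249.98799425]
 [  0.         461.35452627 182.21070249]
 [  0.           0.           1.        ]] [-0.03610805  0.          0.          0.          0.        ] [ 0.38263616 -1.04654248  1.05266151] [-2.21168184 -0.02210104 -0.09034294]
top [[481.77838368   0.         254.29486327]
 [  0.         481.77838368 194.47421206]
 [  0.           0.           1.        ]] [0.05823643 0.         0.         0.         0.        ] [0.14932788 0.00636382 1.81400942] [-2.92401953e+00 -2.04483303e-03 -1.56411285e+00]
```

View pics/side0.png

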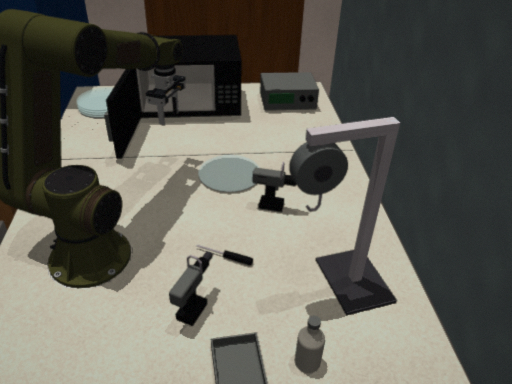

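View pics/top0.png

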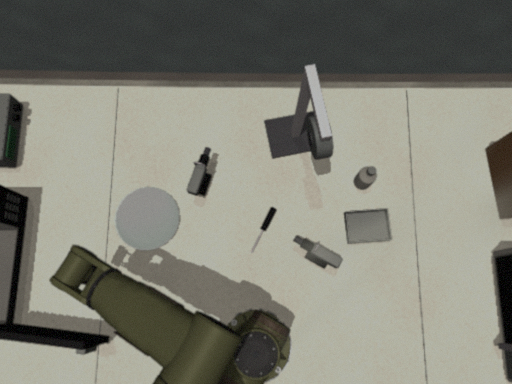

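Two drivers: A at side (268,185)/top (200,175), and B at side (190,288)/top (318,252). The robot's base is at about top (258,352), so A is the farther one and fits. I'll confirm it in enlarged crops and compute positions.

```bash
cat > h.py <<'E'
import numpy as np,cv2,pickle
from scipy.spatial.transform import Rotation as R
def Rm(a): return R.from_euler('xyz',a).as_matrix()
def cloud(c):
    z=c["z_map"];h,w=z.shape
    u,v=np.meshgrid(np.arange(w),np.arange(h))
    p=cv2.undistortPoints(np.stack([u,v],-1).reshape(-1,1,2).astype(np.float64),c["mtx"],c["distortion"]).reshape(h,w,2)
    P=np.dstack([p*z[...,None],z])
    W=P@Rm(c["attitude"]).T+c["position"]; W[z==0]=np.nan
    return W
def ray(c,u,v):
    p=cv2.undistortPoints(np.array([[[u,v]]],float),c["mtx"],c["distortion"]).ravel()
    d=Rm(c["attitude"])@np.array([p[0],p[1],1]); return np.array(c["position"]),d
def proj(c,X):
    Rc=Rm(c["attitude"]);r,_=cv2.Rodrigues(Rc.T);t=-Rc.T@np.array(c["position"])
    return cv2.projectPoints(np.array(X,float).reshape(-1,1,3),r,t,c["mtx"],c["distortion"])[0].reshape(-1,2)
def tri(c1,p1,c2,p2):
    o1,d1=ray(c1,*p1);o2,d2=ray(c2,*p2)
    A=np.stack([d1,-d2],1);s=np.linalg.lstsq(A,o2-o1,rcond=None)[0]
    a=o1+s[0]*d1;b=o2+s[1]*d2
    return (a+b)/2,np.linalg.norm(a-b)
def crop(c,x0,y0,x1,y1,k,fn):
    cv2.imwrite(fn,cv2.resize(c["color"][y0:y1,x0:x1],None,fx=k,fy=k,interpolation=cv2.INTER_CUBIC))
E
python3 - <<'E'
from h import *
s=pickle.load(open('side0.pkl','rb'));t=pickle.load(open('top0.pkl','rb'))
crop(s,230,120,360,220,6,'pics/sA.png');crop(t,170,130,240,210,7,'pics/tA.png');crop(t,250,50,350,180,4,'pics/tS.png')
for n,c,pts in(("s",s,[(268,178),(270,205),(190,288),(320,168),(357,275)]),("t",t,[(199,176),(205,185),(318,252),(320,147),(290,140)])):
    W=cloud(c)
    for u,v in pts: print(n,u,v,W[v,u].round(3))
    m=(W[...,2]>0.03)
    print(np.isnan(W[...,2]).mean())
E
```

```text
s 268 178 [0.576 0.193 0.138]
s 270 205 [0.587 0.182 0.029]
s 190 288 [ 0.321 -0.264  0.139]
s 320 168 [ 0.629 -0.216  0.463]
s 357 275 [ 0.798 -0.167  0.041]
0.0038299560546875
t 199 176 [0.584 0.203 0.147]
t 205 185 [0.581 0.194 0.022]
t 318 252 [ 0.316 -0.215  0.152]
t 320 147 [ 0.582 -0.182  0.492]
t 290 140 [ 0.771 -0.134  0.002]
0.004180908203125
```

View pics/sA.png

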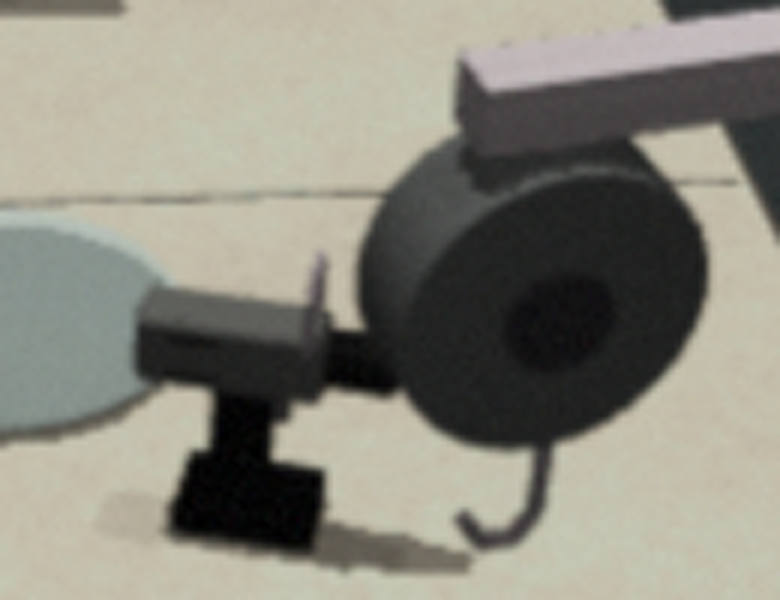

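View pics/tA.png

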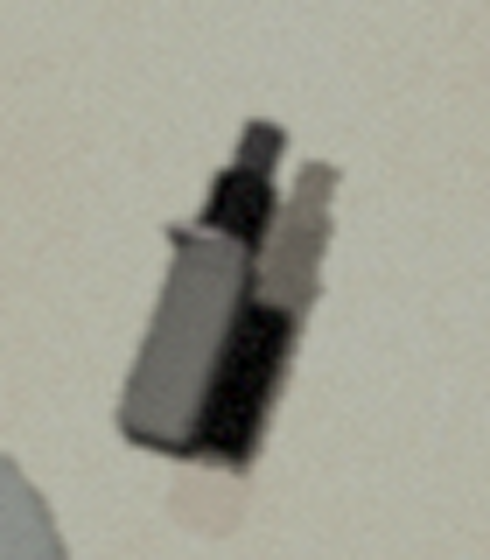

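View pics/tS.png

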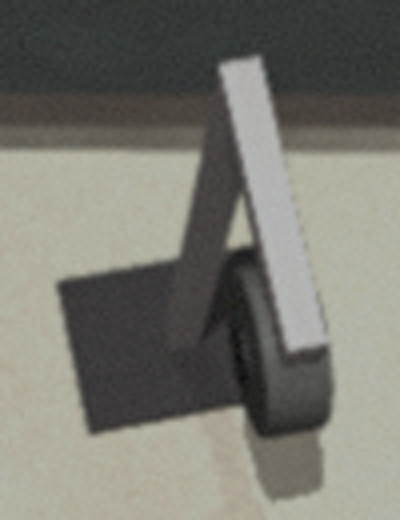

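The crops confirm A: grey housing, top face at z≈0.148, bail at crop (205,232), chuck pointing roughly away from the robot, beside the balancer. Next I fit the poses from the clouds.

```bash
python3 - <<'E'
from h import *
s=pickle.load(open('side0.pkl','rb'));t=pickle.load(open('top0.pkl','rb'))
for n,c in(("s",s),("t",t)):
    W=cloud(c).reshape(-1,3)
    # driver housing top
    m=(abs(W[:,0]-.6)<.13)&(abs(W[:,1]-.19)<.12)
    D=W[m]; 
    h=D[(D[:,2]>.141)&(D[:,2]<.156)]
    r=cv2.minAreaRect(h[:,:2].astype(np.float32)*1000);print(n,'housing top',len(h),np.round(r[0],1),np.round(r[1],1),r[2],np.median(h[:,2]))
    f=D[(D[:,2]>.018)&(D[:,2]<.034)]
    r=cv2.minAreaRect(f[:,:2].astype(np.float32)*1000);print(n,'foot',len(f),np.round(r[0],1),np.round(r[1],1),r[2],np.median(f[:,2]))
    h=D[(D[:,2]>.16)&(D[:,2]<.2)];print('bail pts',len(h),h.mean(0),h[:,2].max() if len(h) else 0)
    # base plate
    P=W[(abs(W[:,0]-.78)<.2)&(abs(W[:,1]+.16)<.2)]
    h=P[(P[:,2]>.008)&(P[:,2]<.018)];r=cv2.minAreaRect(h[:,:2].astype(np.float32)*1000);print('plate',len(h),np.round(r[0],1),np.round(r[1],1),r[2])
    h=P[(P[:,2]>.535)&(P[:,2]<.56)]
    if len(h):r=cv2.minAreaRect(h[:,:2].astype(np.float32)*1000);print('arm',len(h),np.round(r[0],1),np.round(r[1],1),r[2],np.median(h[:,2]))
    h=P[(P[:,2]>.375)&(P[:,2]<.52)&(P[:,0]<.72)]
    if len(h):print('drum',len(h),h.min(0),h.max(0))
    h=P[(P[:,2]>.28)&(P[:,2]<.37)&(P[:,0]<.72)];print('hook',len(h));print(h[::max(1,len(h)//12)].round(3))
E
```

```text
s housing top 263 [590.1 208.1] [ 48.5 134.7] 74.4251480102539 0.14684823425765148
s foot 203 [549.7 225.9] [ 61.1 179. ] 67.44795227050781 0.025764256835070443
bail pts 26 [0.61972737 0.19262155 0.1802097 ] 0.1937311870220325
plate 2585 [ 777.5 -183.9] [295.7 266.1] 53.30061721801758
arm 986 [ 705.2 -172.2] [221.6  35. ] 11.805519104003906 0.5445165991643278
drum 2218 [ 0.58018198 -0.22519896  0.38126259] [ 0.71893475 -0.1664427   0.51993841]
hook 87
[[ 0.645 -0.186  0.361]
 [ 0.643 -0.184  0.353]
 [ 0.644 -0.185  0.347]
 [ 0.647 -0.185  0.341]
 [ 0.648 -0.185  0.335]
 [ 0.617 -0.188  0.332]
 [ 0.619 -0.192  0.333]
 [ 0.619 -0.192  0.33 ]
 [ 0.619 -0.194  0.328]
 [ 0.617 -0.193  0.324]
 [ 0.637 -0.184  0.315]
 [ 0.631 -0.19   0.317]
 [ 0.629 -0.191  0.315]]
t housing top 315 [599.9 205.8] [ 40.4 158.2] 72.09217834472656 0.1469622603999985
t foot 108 [546.6 228.7] [ 49.7 187.8] 49.610198974609375 0.023288784835627463
bail pts 24 [0.6193301  0.19827884 0.183602  ] 0.1987731585320982
plate 1181 [ 778.2 -159.9] [392.9 399.2] 0.027027243748307228
arm 829 [ 702.6 -171.2] [221.2  31.6] 11.621546745300293 0.5442084753016874
drum 505 [ 0.58003751 -0.2181616   0.38627632] [ 0.70855776 -0.15016929  0.51994186]
hook 0
[]
```

```bash
cat > fit.py <<'E'
from h import *
from scipy.optimize import minimize
s=pickle.load(open('side0.pkl','rb'));t=pickle.load(open('top0.pkl','rb'))
def boxdist(P,lo,hi):
    q=np.maximum(lo-P,P-hi); o=np.linalg.norm(np.maximum(q,0),axis=1); i=np.minimum(q.max(1),0); return o+i
E
cat > f1.py <<'E'
from fit import *
pts=[]
for c in(s,t):
    W=cloud(c).reshape(-1,3)
    m=(abs(W[:,0]-.6)<.11)&(abs(W[:,1]-.195)<.075)&(W[:,2]>.105)&(W[:,2]<.16)
    # exclude flying pixels implicitly by robust loss
    pts.append(W[m]);print(m.sum())
P=np.vstack(pts)
def cost(p):
    x,y,yaw,z=p;c,sn=np.cos(yaw),np.sin(yaw)
    d=P-[x,y,0];L=np.stack([c*d[:,0]+sn*d[:,1],-sn*d[:,0]+c*d[:,1],d[:,2]-z],1)
    e=boxdist(L,np.array([-.035,-.02,-.023]),np.array([.075,.02,.023]))
    e2=np.minimum(np.hypot(L[:,1],L[:,2])-.014 + 1e3*((L[:,0]<.07)|(L[:,0]>.15)),1)
    e=np.where(L[:,0]>.077,0.006,e)
    return np.minimum(np.abs(e),.006).sum()
best=None
for yaw in np.radians([-10,-15,-20,-25]):
  for dx in(-.02,0,.02):
    r=minimize(cost,[.575+dx,.205,yaw,.125],method='Nelder-Mead',options=dict(xatol=1e-5,fatol=1e-6,maxiter=2000,initial_simplex=None))
    if best is None or r.fun<best.fun:best=r
    print(r.x.round(4),r.fun)
x,y,yaw,z=best.x
print('grip',x,y,z,np.degrees(yaw))
c,sn=np.cos(yaw),np.sin(yaw)
def w(l):return [x+c*l[0]-sn*l[1],y+sn*l[0]+c*l[1],.125+l[2]]
np.save('drv.npy',best.x)
for n,cam,box in(("s",s,(230,120,360,220,6)),("t",t,(170,130,240,210,7))):
    x0,y0,x1,y1,k=box
    im=cv2.resize(cam["color"][y0:y1,x0:x1],None,fx=k,fy=k,interpolation=cv2.INTER_CUBIC)
    L=[[a,b,h] for h in(.023,-.023) for a,b in((-.035,-.02),(.075,-.02),(.075,.02),(-.035,.02))]
    L+= [[.065,-.009,.063],[.065,.009,.063],[.145,0,0]]+[[.035+a,b,-.125] for a,b in((-.0425,-.0275),(.0425,-.0275),(.0425,.0275),(-.0425,.0275))]
    q=(proj(cam,[w(l) for l in L])-[x0,y0]+.5)*k
    q=q.astype(int)
    cv2.polylines(im,[q[:4]],True,(0,0,255));cv2.polylines(im,[q[4:8]],True,(0,255,0));cv2.polylines(im,[q[11:]],True,(255,0,0))
    cv2.line(im,tuple(map(int,q[8])),tuple(map(int,q[9])),(0,255,255));cv2.circle(im,tuple(map(int,q[10])),4,(255,0,255))
    cv2.imwrite(f'pics/fit_{n}.png',im)
E
python3 f1.py
```

```text
613
527
[ 0.5635  0.2158 -0.1727  0.1246] 3.864155273031206
[ 0.5651  0.2186 -0.2949  0.1249] 3.5145512913831523
[ 0.5674  0.2154 -0.1869  0.1253] 3.8243618948348317
[ 0.5633  0.2184 -0.255   0.1249] 3.563730898830941
[ 0.5634  0.2185 -0.2583  0.1248] 3.5556848288410605
[ 0.5635  0.2186 -0.2618  0.1247] 3.548456169354851
[ 0.5625  0.2202 -0.3147  0.1248] 3.479981295383017
[ 0.5604  0.2209 -0.3167  0.1249] 3.4955732381841393
[ 0.5624  0.2199 -0.3091  0.1249] 3.4784634930838556
[ 0.5624  0.22   -0.3106  0.1249] 3.4785891230085717
[ 0.5624  0.22   -0.3083  0.1249] 3.479012288057422
[ 0.5624  0.22   -0.3095  0.1249] 3.4784827646220045
grip 0.5623863213905509 0.21994164237698796 0.12490109771782296 -17.71038000436773
```

View pics/fit_s.png

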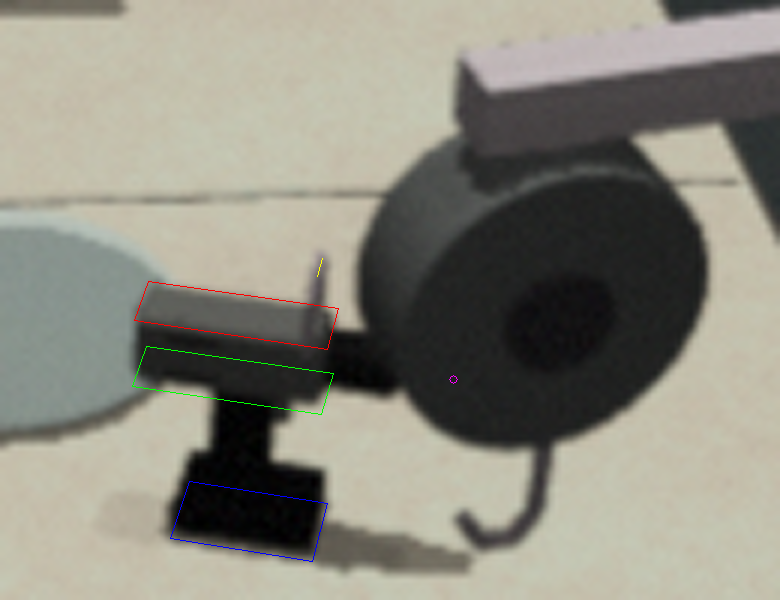

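View pics/fit_t.png

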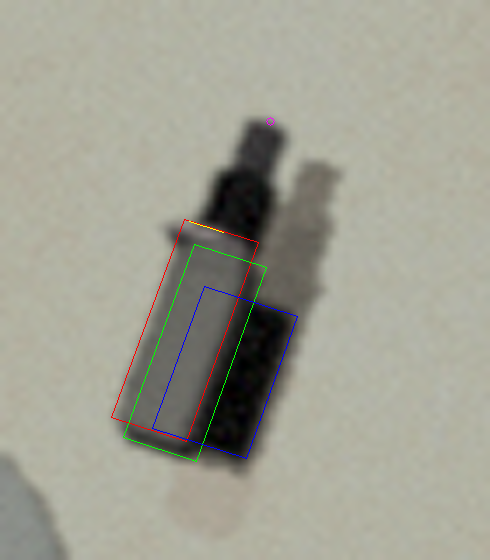

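```bash
cat > f2.py <<'E'
from fit import *
from scipy.optimize import least_squares
T=[((.075,.02,.023),(180,236)),((.075,-.02,.023),(252,250)),((-.035,-.02,.023),(192,438)),((-.035,.02,.023),(120,413)),
((.0775,-.0275,-.099),(292,308)),((-.0075,-.0275,-.099),(244,460)),((.145,0,0),(264,124))]
S=[((-.035,.02,.023),(150,287)),((-.035,-.02,.023),(137,321)),((-.035,-.02,-.023),(136,375)),((-.0075,-.0275,-.125),(168,534)),((.0775,-.0275,-.125),(312,554)),((.0775,-.0275,-.099),(324,478)),((-.0075,-.0275,-.099),(176,510)),((.075,-.02,-.023),(322,400))]
def W(p,l):
    x,y,yaw=p[:3];l=np.array(l);c,sn=np.cos(yaw),np.sin(yaw)
    return np.stack([x+c*l[:,0]-sn*l[:,1],y+sn*l[:,0]+c*l[:,1],.125+l[:,2]],1)
def res(p,which='st'):
    r=[]
    if 't' in which: r.append((proj(t,W(p,[a for a,_ in T]))-(np.array([b for _,b in T])/7+[170,130]-.5)).ravel())
    if 's' in which: r.append((proj(s,W(p,[a for a,_ in S]))-(np.array([b for _,b in S])/6+[230,120]-.5)).ravel())
    return np.concatenate(r)
for w in('t','s','st'):
    r=least_squares(res,[.562,.218,-.3],args=(w,),loss='soft_l1');print(w,r.x.round(4),np.degrees(r.x[2]),res(r.x,w).reshape(-1,2).round(1).tolist())
E
python3 f2.py
```

```text
t [ 0.5587  0.2187 -0.274 ] -15.697291907254655 [[0.2, -1.4], [0.5, -0.4], [-0.1, 1.5], [-0.6, 2.0], [-0.0, -0.0], [0.2, -0.9], [-0.1, 0.1]]
s [ 0.5625  0.2245 -0.219 ] -12.548435786570108 [[-0.9, -1.3], [-0.2, -0.3], [-0.4, 1.6], [1.0, 0.1], [0.9, -0.8], [-0.6, 6.2], [-0.1, -1.6], [0.6, 0.5]]
st [ 0.5618  0.22   -0.2777] -15.910481563250354 [[-0.1, -2.3], [0.3, -1.2], [-0.5, 0.6], [-1.0, 1.1], [-0.3, -0.8], [-0.1, -1.7], [-0.3, -0.6], [-0.6, -0.8], [-0.5, 0.1], [-0.7, 2.0], [0.5, 0.8], [0.3, 0.8], [-1.2, 7.8], [-0.6, -0.9], [0.1, 2.1]]
```

```bash
cat > ik.py <<'E'
from h import *
def tgtR(psi,a,flip=False):
    z=np.array([np.sin(a)*np.cos(psi),np.sin(a)*np.sin(psi),-np.cos(a)])
    x=np.array([-np.sin(psi),np.cos(psi),0]);x=-x if flip else x
    return np.stack([x,np.cross(z,x),z],1)
def wrist(Rt,J1,S,sg=1):
    A=R.from_euler('y',-S).as_matrix()@R.from_euler('z',-J1).as_matrix()@Rt@R.from_euler('z',-np.pi).as_matrix()
    j5=np.arccos(A[2,2]);j4=np.arctan2(A[1,2],A[0,2]);j6=np.arctan2(A[2,1],-A[2,0])
    return np.round([sg*j4,j5,j6],2)
if __name__=='__main__':
  D=np.radians
  for nm,psi,p in(('pick',D(-16),(.56,.22)),('hook',D(11.7),(.57,-.2))):
    for a in(D(25),D(35),D(45),D(51),D(60)):
      for fl in(False,True):
        q=np.array(p)-.25*np.sin(a)*np.array([np.cos(psi),np.sin(psi)])
        J1=np.arctan2(q[1],q[0])-.06
        print(nm,round(np.degrees(a)),fl,round(J1,2),[list(wrist(tgtR(psi,a,fl),J1,S)) for S in(1.6,1.9,2.2)])
E
python3 ik.py
```

```text
pick 25 False 0.44 [[np.float64(-0.3), np.float64(1.22), np.float64(-0.8)], [np.float64(-0.35), np.float64(0.93), np.float64(-0.69)], [np.float64(-0.47), np.float64(0.66), np.float64(-0.52)]]
pick 25 True 0.44 [[np.float64(-0.3), np.float64(1.22), np.float64(2.35)], [np.float64(-0.35), np.float64(0.93), np.float64(2.45)], [np.float64(-0.47), np.float64(0.66), np.float64(2.62)]]
pick 35 False 0.49 [[np.float64(-0.46), np.float64(1.12), np.float64(-0.69)], [np.float64(-0.56), np.float64(0.86), np.float64(-0.51)], [np.float64(-0.76), np.float64(0.62), np.float64(-0.24)]]
pick 35 True 0.49 [[np.float64(-0.46), np.float64(1.12), np.float64(2.45)], [np.float64(-0.56), np.float64(0.86), np.float64(2.63)], [np.float64(-0.76), np.float64(0.62), np.float64(2.9)]]
pick 45 False 0.54 [[np.float64(-0.64), np.float64(1.05), np.float64(-0.56)], [np.float64(-0.79), np.float64(0.82), np.float64(-0.32)], [np.float64(-1.06), np.float64(0.63), np.float64(0.05)]]
pick 45 True 0.54 [[np.float64(-0.64), np.float64(1.05), np.float64(2.58)], [np.float64(-0.79), np.float64(0.82), np.float64(2.83)], [np.float6
[... 1998 characters left out ...]
), np.float64(-2.64)], [np.float64(0.93), np.float64(0.79), np.float64(-2.93)], [np.float64(1.24), np.float64(0.65), np.float64(2.95)]]
hook 51 True -0.62 [[np.float64(0.75), np.float64(0.99), np.float64(0.5)], [np.float64(0.93), np.float64(0.79), np.float64(0.22)], [np.float64(1.24), np.float64(0.65), np.float64(-0.19)]]
hook 60 False -0.66 [[np.float64(0.94), np.float64(0.95), np.float64(-2.77)], [np.float64(1.15), np.float64(0.8), np.float64(-3.1)], [np.float64(1.46), np.float64(0.72), np.float64(2.76)]]
hook 60 True -0.66 [[np.float64(0.94), np.float64(0.95), np.float64(0.38)], [np.float64(1.15), np.float64(0.8), np.float64(0.04)], [np.float64(1.46), np.float64(0.72), np.float64(-0.38)]]
```

Request:
{"fn": "move_arm", "kwargs": {
  "rows": "-17 51 -4 0 0 0;-17 51 -4 0 0 0;-17 51 -4 0 0 0;-17 51 -4 0 0 0;-17 51 -4 0 0 0;-17 51 -4 0 0 0;-17 51 -4 0 0 0;0 0 0 0 0 0.175;0 0 0 0 0 0.175;0 0 0 0 0 0.175;0 0 0 0 0 0.175;0 0 0 0 0 0.175;0 0 0 0 0 0.175;0 0 0 0 0 0.175;0 0 0 0 0 0.175",
  "grip": 1,
  "newtons": 45
}}

```text
time_s: 1.98
ee_pos: [0.5153, 0.226, 0.3254]
eef_rot: [3.133, 0.007, -0.316]
force: [-0.1, 0.4, 0.2]
grip_width: 0.094
```

```bash
cat > st.py <<'E'
from h import *
from station import sensors
def st(pr=True):
    o=sensors.get_obs();
    if pr: print('t',round(o['time_s'],2),'q',o['qpos'].round(3),'p',np.round(o['ee_pos'],4),'rpy',np.round(o['eef_rot'],3),'F',np.round(o['force'],2),'M',np.round(o['moment'],2),'g',round(o['grip_width'],4))
    return o
def to(p,Rt):
    "tool-frame delta from current to target"
    o=st();Rc=Rm(o['eef_rot']);print('dT mm',(Rc.T@(np.array(p)-o['ee_pos'])*1000).round(1),'rv',R.from_matrix(Rc.T@Rt).as_rotvec().round(4))
E
python3 -c "
from st import *
st()"
```

```text
t 1.98 q [ 0.349  0.316  1.446 -0.002  1.39   0.666] p [0.5153 0.226  0.3254] rpy [ 3.133  0.007 -0.316] F [-0.07  0.38  0.16] M [-0.11  0.04 -0.04] g 0.094
```

Request:
{"fn": "move_arm", "kwargs": {
  "rows": "0 0 0 0 0 0.17;0 0 0 0 0 0.17;0 0 0 0 0 0.17;0 0 0 0 0 0.17;0 0 0 0 0 0.17;0 0 0 0 0 0.17;0 0 0 0 0 0.17;0 0 0 0 0 0.17;0 0 0 0 0 0.16;0 0 0 0.16 0 0;0 0 0 0.155 0 0;0 0 0 0 0 0"
}}

```text
time_s: 3.48
ee_pos: [0.5146, 0.2256, 0.3209]
eef_rot: [-2.834, -0.013, -1.891]
force: [-0.1, 0.2, 0.3]
grip_width: 0.094
```

```bash
python3 - <<'E'
from st import *;from ik import tgtR
a=np.radians(18);psi=np.radians(-15.5);Rt=tgtR(psi,a,True)
g=np.array([.560,.220,.125]);to(g-.178*Rt[:,2],Rt)
from station import camera
for n in("side","top"):
    c=camera(n);pickle.dump(c,open(f"{n}1.pkl","wb"))
    x0,y0,x1,y1=(180,40,340,220) if n=="side" else (120,110,300,260)
    crop(c,x0,y0,x1,y1,4,f'pics/{n}1.png')
E
```

```text
t 3.48 q [ 0.414  0.237  1.576 -0.238  1.116  2.384] p [0.5146 0.2256 0.3209] rpy [-2.834 -0.013 -1.891] F [-0.08  0.19  0.31] M [ 0.04  0.28 -0.02] g 0.094
dT mm [-6.6 17.7 22.3] rv [ 0.0068 -0.0276 -0.0428]
```

View pics/side1.png

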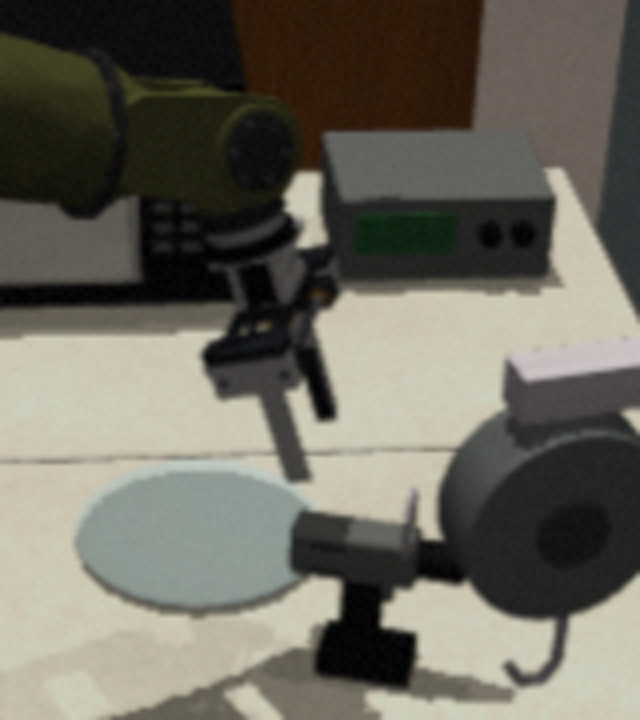

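View pics/top1.png

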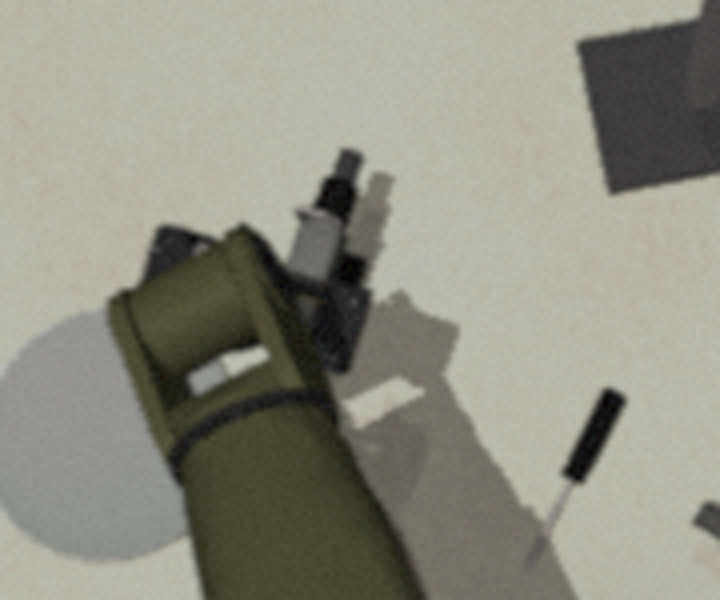

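Request:
{"fn": "move_arm", "kwargs": {
  "rows": "-7 18 22 0.007 -0.028 -0.043;0 0 0 0 0 0;0 0 0 0 0 0"
}}

```text
time_s: 3.95
ee_pos: [0.5087, 0.2344, 0.2952]
eef_rot: [-2.835, 0.001, -1.845]
force: [-1.0, 0.6, -0.2]
grip_width: 0.0945
```

```bash
python3 - <<'E'
from st import *;from ik import tgtR
a=np.radians(18);psi=np.radians(-15.5);Rt=tgtR(psi,a,True)
g=np.array([.560,.220,.125]);to(g-.178*Rt[:,2],Rt)
from station import camera
from h import *
for n in("side","top"):
    c=camera(n);pickle.dump(c,open(f"{n}2.pkl","wb"))
    x0,y0,x1,y1=(215,80,315,200) if n=="side" else (150,120,250,220)
    crop(c,x0,y0,x1,y1,6,f'pics/{n}2.png')
E
```

```text
t 3.95 q [ 0.427  0.249  1.622 -0.226  1.043  2.363] p [0.5087 0.2344 0.2952] rpy [-2.835e+00  1.000e-03 -1.845e+00] F [-1.05  0.62 -0.15] M [0.04 0.29 0.06] g 0.0945
dT mm [0.2 1.9 0.3] rv [ 0.0076 -0.0001 -0.0035]
```

View pics/side2.png

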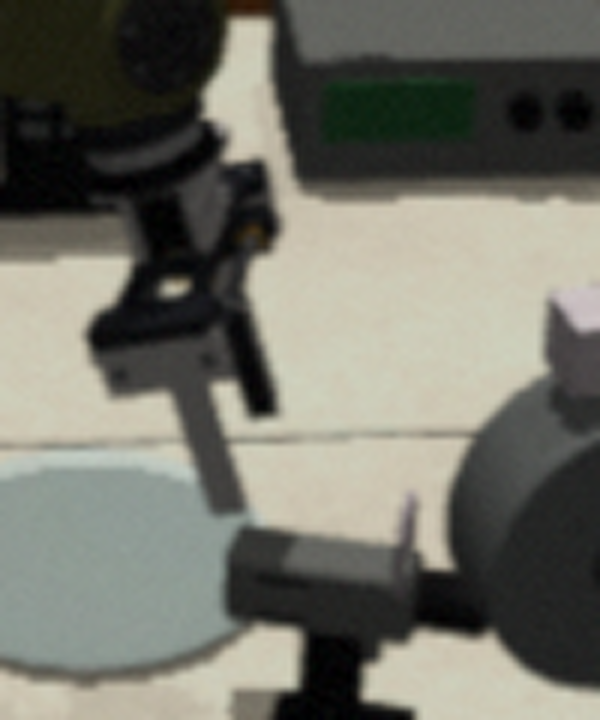

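View pics/top2.png

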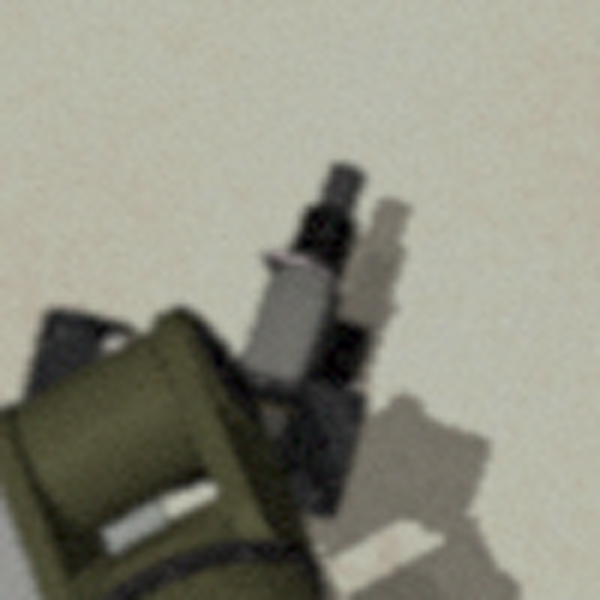

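Request:
{"fn": "move_arm", "kwargs": {
  "rows": "0 2 25 0.007 0 0;0 0 25 0 0 0;0 0 20 0 0 0;0 0 15 0 0 0;0 0 12 0 0 0;0 0 0 0 0 0;0 0 0 0 0 0"
}}

```text
time_s: 4.92
ee_pos: [0.5387, 0.2264, 0.2037]
eef_rot: [-2.824, 0.005, -1.848]
force: [0.5, 0.4, 0.4]
grip_width: 0.094
```

```bash
python3 - <<'E'
from st import *;from ik import tgtR
a=np.radians(18);psi=np.radians(-15.5);Rt=tgtR(psi,a,True)
g=np.array([.560,.220,.125]);to(g-.078*Rt[:,2],Rt)
from station import camera
from h import *
for n in("side","top"):
    c=camera(n);pickle.dump(c,open(f"{n}3.pkl","wb"))
    x0,y0,x1,y1=(215,100,315,220) if n=="side" else (150,120,250,220)
    crop(c,x0,y0,x1,y1,6,f'pics/{n}3.png')
E
```

```text
t 4.92 q [ 0.392  0.397  1.657 -0.256  0.85   2.387] p [0.5387 0.2264 0.2037] rpy [-2.824  0.005 -1.848] F [0.47 0.42 0.44] M [ 0.05  0.28 -0.01] g 0.094
dT mm [0.5 3.2 3.7] rv [-0.0034  0.0022 -0.0077]
```

View pics/side3.png

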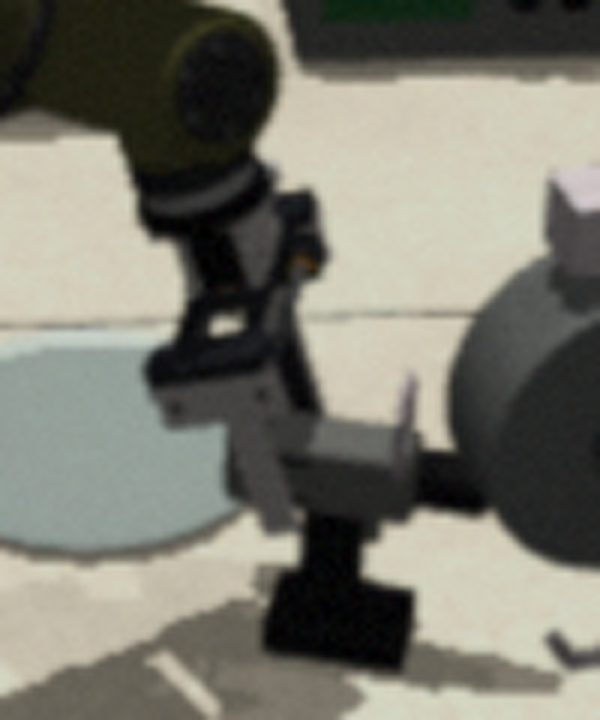

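View pics/top3.png

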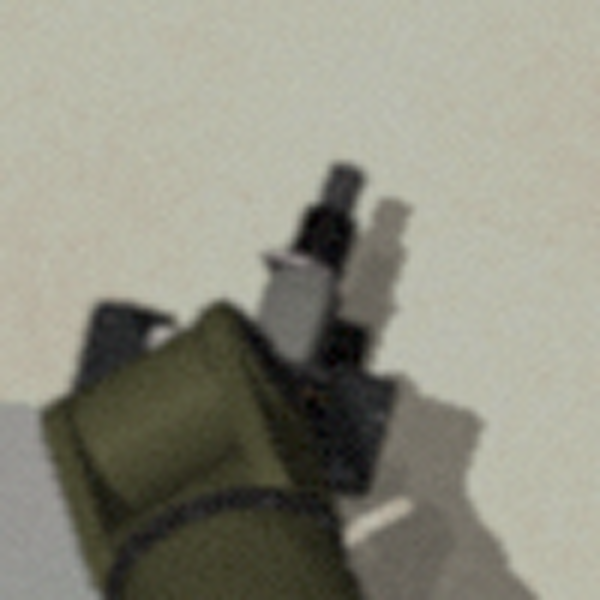

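Request:
{"fn": "move_arm", "kwargs": {
  "rows": "0 3 4 0 0 -0.007;0 0 0 0 0 0;0 0 0 0 0 0"
}}

```text
time_s: 5.4
ee_pos: [0.5369, 0.2271, 0.1994]
eef_rot: [-2.823, 0.003, -1.84]
force: [0.2, 0.0, 0.0]
grip_width: 0.0936
```

Request:
{"fn": "move_arm", "kwargs": {
  "rows": "0 0 0 0 0 0;0 0 0 0 0 0;0 0 0 0 0 0;0 0 0 0 0 0;0 0 0 0 0 0;0 0 0 0 0 0;0 0 0 0 0 0",
  "grip": -1,
  "newtons": 45
}}

```text
time_s: 6.28
ee_pos: [0.537, 0.2272, 0.1996]
eef_rot: [-2.823, 0.003, -1.84]
force: [-0.1, 0.4, -0.4]
grip_width: 0.0402
```

```bash
python3 - <<'E'
from st import *
st()
E
```

```text
t 6.28 q [ 0.394  0.4    1.664 -0.259  0.839  2.386] p [0.537  0.2272 0.1996] rpy [-2.823  0.003 -1.84 ] F [-0.11  0.38 -0.41] M [ 0.02  0.3  -0.  ] g 0.0402
```

Request:
{"fn": "move_arm", "kwargs": {
  "rows": "0 -3 -9 0 0 0;0 -6 -19 0 0 0;0 -6 -19 0 0 0;0 -6 -19 0 0 0;0 -6 -19 0 0 0;0 -3 -9 0 0 0;0 0 0 0 0 0;0 0 0 0 0 0;0 0 0 0 0 0"
}}

```text
time_s: 7.4
ee_pos: [0.5336, 0.2262, 0.2968]
eef_rot: [-2.836, -0.005, -1.842]
force: [0.3, -0.3, -6.1]
grip_width: 0.0399
```

```bash
python3 - <<'E'
from st import *
st()
from station import camera
F=[];M=[]
for n in("side","top"):
    c=camera(n);pickle.dump(c,open(f"{n}4.pkl","wb"))
    x0,y0,x1,y1=(215,80,315,200) if n=="side" else (150,110,250,210)
    crop(c,x0,y0,x1,y1,6,f'pics/{n}4.png')
    o=st(False);F.append(o['force']);M.append(o['moment']);print(o['force'].round(2),o['moment'].round(3))
E
```

```text
t 7.4 q [ 0.394  0.29   1.567 -0.219  1.055  2.322] p [0.5336 0.2262 0.2968] rpy [-2.836 -0.005 -1.842] F [ 0.31 -0.3  -6.05] M [0.26 0.75 0.04] g 0.0399
[-0.52 -0.47 -6.3 ] [ 0.166  0.798 -0.078]
[ 0.53  0.48 -6.34] [0.211 0.739 0.036]
```

View pics/side4.png

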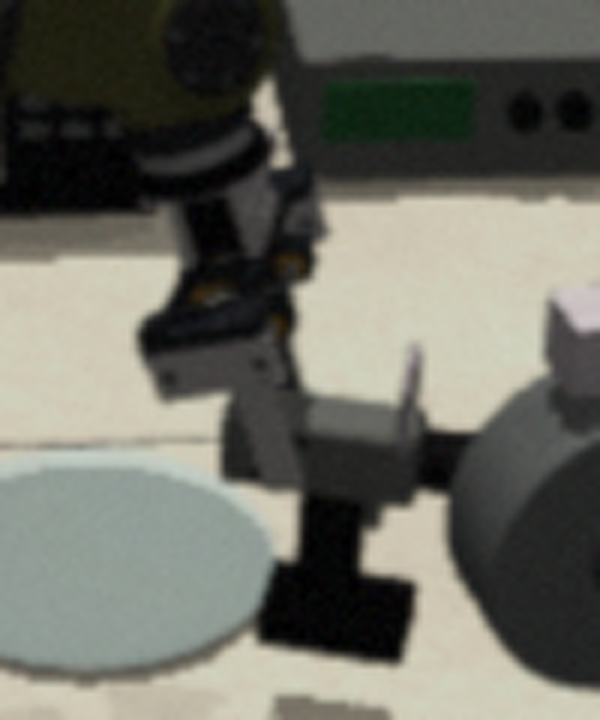

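View pics/top4.png

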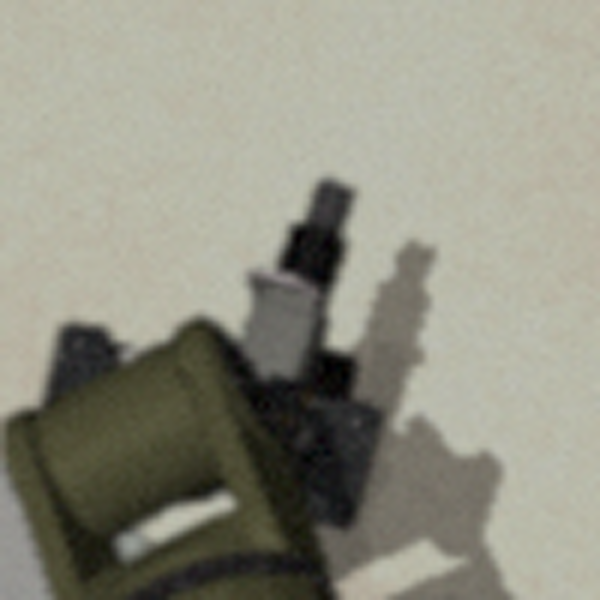

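```bash
cat > drv.py <<'E'
from st import *
# driver frame in tool frame, from bench grasp
from ik import tgtR
def zyaw(y): return R.from_euler('z',y).as_matrix()
Rc0=Rm([-2.823,.003,-1.840]);p0=np.array([.537,.2272,.1996])
psi0=np.arctan2(Rc0[0,0],-Rc0[1,0])  # x_t = -(−sin,cos)=(sin psi,-cos psi)
Rtd=Rc0.T@zyaw(psi0)
def gripP(): # driver grip pt in tool frame : use fit (.560,.220,.125)
    d=Rc0.T@(np.array([.560,.220,.125])-p0); d[0]=0; return d
gp=gripP()
def drv(o):
    Rc=Rm(o['eef_rot']);Rd=Rc@Rtd;return Rd,np.array(o['ee_pos'])+Rc@gp
E
python3 - <<'E'
from drv import *
print('psi0',np.degrees(psi0),'gp',gp.round(4))
o=st(False);Rd,g=drv(o);print('g',g.round(4),'rpy',np.degrees(R.from_matrix(Rd).as_euler('xyz')).round(2))
print('pred bail',(g+Rd@[.065,0,.063]).round(4))
for n in('side','top'):
    c=pickle.load(open(n+'4.pkl','rb'));W=cloud(c)
    L=(W.reshape(-1,3)-g)@Rd
    m=(L[:,2]>.03)&(L[:,2]<.075)&(L[:,0]>.04)&(L[:,0]<.1)&(abs(L[:,1])<.04)
    print(n,m.sum());
    for k in np.where(m)[0]: print((k%512,k//512),(L[k]*1000).round(0),end=';')
    print()
    m=(abs(L[:,2]-.023)<.01)&(L[:,0]>0.03)&(L[:,0]<.07)&(abs(L[:,1])<.03)
    print('housing top L median',np.median(L[m],0),L[m].min(0),L[m].max(0))
    m=(abs(L[:,2])<.02)&(L[:,0]>0.125)&(L[:,0]<.15)&(abs(L[:,1])<.03)
    print('chuck',m.sum(),np.median(L[m],0),L[m].min(0),L[m].max(0))
    print('proj bail',proj(c,[g+Rd@[.065,y,.063] for y in(-.009,.009)]).round(1).tolist(), 'chucktip',proj(c,[g+Rd@[.145,0,0]]).round(1))
E
```

```text
psi0 -15.424234304071476 gp [0.     0.0005 0.0784]
g [0.5558 0.2197 0.2221] rpy [ -0.44   0.74 -15.53]
pred bail [0.6194 0.2025 0.2842]
side 35
(np.int64(283), np.int64(138)) [64. -2. 67.];(np.int64(284), np.int64(138)) [67.  1. 66.];(np.int64(283), np.int64(139)) [65. -7. 67.];(np.int64(284), np.int64(139)) [68. -2. 64.];(np.int64(282), np.int64(140)) [ 63. -12.  66.];(np.int64(283), np.int64(140)) [ 66. -12.  66.];(np.int64(284), np.int64(140)) [67. 10. 53.];(np.int64(282), np.int64(141)) [ 63. -16.  64.];(np.int64(283), np.int64(141)) [ 66. -14.  64.];(np.int64(284), np.int64(141)) [67. 15. 47.];(np.int64(282), np.int64(142)) [ 63. -16.  61.];(np.int64(283), np.int64(142)) [ 67. -15.  61.];(np.int64(284), np.int64(142)) [68. 13. 44.];(np.int64(282), np.int64(143)) [ 64. -20.  59.];(np.int64(283), np.int64(143)) [ 67. -16.  58.];(np.int64(284), np.int64(143)) [68. 10. 42.];(np.int64(282), np.int64(144)) [ 64. -20.  56.];(np.int64(283), np.int64(144)) [65.  8. 39.];(np.int64(284), np.int64(144)) [68. 21. 32.];(np.int64(281), np.int64(145)) [ 61. -19.  51.];(np.int64(282), np.int64(1
[... 182 characters left out ...]
int64(147)) [ 62. -25.  48.];(np.int64(282), np.int64(147)) [ 66. -26.  48.];(np.int64(281), np.int64(148)) [ 63. -30.  47.];(np.int64(282), np.int64(148)) [ 66. -26.  44.];(np.int64(281), np.int64(149)) [ 63. -26.  40.];(np.int64(282), np.int64(149)) [ 66. -27.  42.];(np.int64(281), np.int64(150)) [ 63. -27.  37.];(np.int64(282), np.int64(150)) [ 66. -24.  36.];(np.int64(281), np.int64(151)) [ 63. -22.  31.];(np.int64(282), np.int64(151)) [ 66. -21.  31.];(np.int64(282), np.int64(152)) [ 67. -27.  30.];
  return _methods._mean(a, axis=axis, dtype=dtype,
  ret = um.true_divide(
Traceback (most recent call last):
ValueError: zero-size array to reduction operation minimum which has no identity
```

```bash
python3 - <<'E'
from drv import *
o=st(False);Rd,g=drv(o)
for n in('side','top'):
    c=pickle.load(open(n+'4.pkl','rb'));W=cloud(c)
    L=(W.reshape(-1,3)-g)@Rd
    if n=='top':
        m=(L[:,2]>.03)&(L[:,2]<.075)&(L[:,0]>.04)&(L[:,0]<.1)&(abs(L[:,1])<.04)
        for k in np.where(m)[0]: print((int(k%512),int(k//512)),(L[k]*1000).round(0),end=';')
        print()
    print('proj bail',proj(c,[g+Rd@[.065,y,.063] for y in(-.009,.009)]).round(1).tolist(), 'chucktip',proj(c,[g+Rd@[.145,0,0]]).round(1).tolist(),'bail legs',proj(c,[g+Rd@[.065,y,.026] for y in(-.019,.019)]).round(1).tolist())
E
python3 - <<'E'
import sys;sys.path.insert(0,'.')
from h import *
for n,b in(('side',(265,125,305,165)),('top',(180,140,220,180))):
    c=pickle.load(open(f'{n}4.pkl','rb'));crop(c,*b,14,f'pics/{n}4z.png')
s=pickle.load(open('side0.pkl','rb'));crop(s,295,180,335,220,14,'pics/hook0z.png')
E
```

```text
proj bail [[282.8, 140.3], [283.5, 137.5]] chucktip [[306.0, 158.6]] bail legs [[281.5, 151.8], [283.0, 145.7]]
(191, 155) [64. 15. 53.];(192, 155) [64. 11. 57.];(193, 155) [65.  7. 59.];(194, 155) [63.  2. 69.];(195, 155) [64. -1. 68.];(196, 155) [66. -3. 64.];(191, 156) [63. 15. 48.];(192, 156) [61. 10. 56.];(193, 156) [61.  6. 60.];(194, 156) [60.  1. 67.];(195, 156) [62. -1. 62.];(196, 156) [63. -4. 63.];(197, 156) [65. -7. 60.];(198, 156) [ 63. -12.  68.];(199, 156) [ 65. -14.  64.];(192, 157) [61. 12. 44.];(193, 157) [66. 11. 32.];(198, 157) [ 62. -11.  63.];(199, 157) [ 62. -15.  65.];(200, 157) [ 63. -18.  66.];(201, 157) [ 64. -21.  65.];(200, 158) [ 60. -19.  62.];(201, 158) [ 63. -21.  57.];(202, 158) [ 65. -23.  52.];(201, 159) [ 66. -17.  31.];(202, 159) [ 60. -25.  56.];(203, 159) [ 63. -27.  50.];(202, 160) [ 62. -22.  38.];(203, 160) [ 63. -26.  39.];(203, 161) [ 61. -26.  34.];
proj bail [[197.6, 155.8], [192.4, 154.4]] chucktip [[204.1, 139.6]] bail legs [[201.7, 160.0], [191.0, 157.0]]
```

View pics/side4z.png

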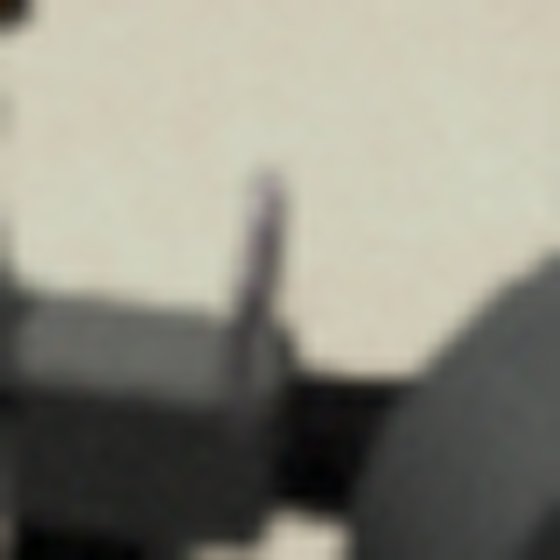

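View pics/top4z.png

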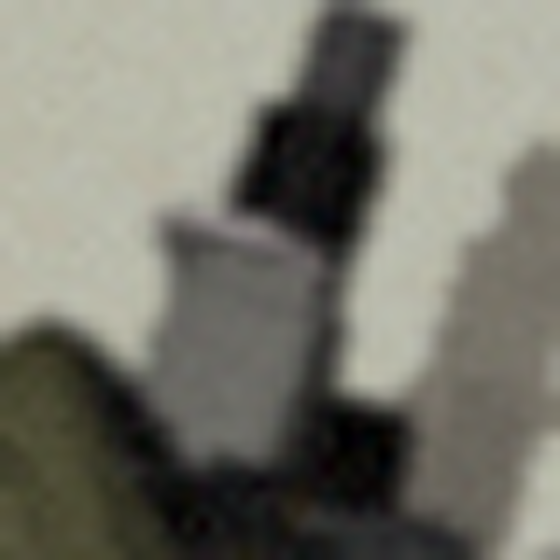

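View pics/hook0z.png

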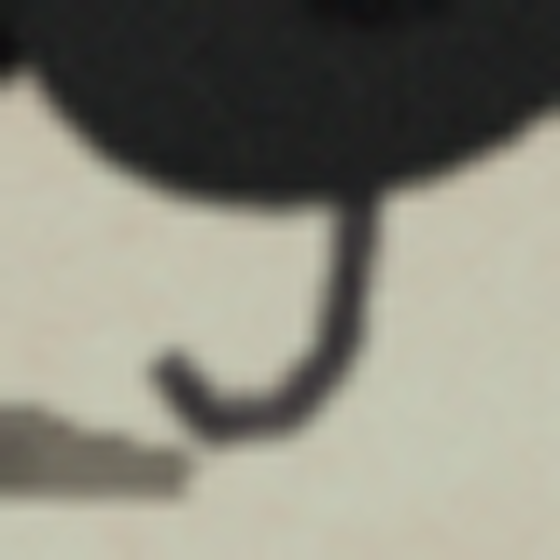

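```bash
python3 - <<'E'
from drv import *
print('bench fit d',(Rc0.T@(np.array([.560,.220,.125])-p0)).round(4))
ps=np.radians(11.7);S=zyaw(ps)
acc=[]
for k in range(5):
    W=cloud(pickle.load(open(f'side{k}.pkl','rb')));c=pickle.load(open(f'side{k}.pkl','rb'))
    P=W.reshape(-1,3)
    m=(abs(P[:,0]-.63)<.05)&(abs(P[:,1]+.19)<.035)&(P[:,2]>.29)&(P[:,2]<.372);acc.append((P[m]-[.632,-.188,.315])@S)
    h=P[(P[:,2]>.535)&(P[:,2]<.56)&(abs(P[:,1]+.17)<.15)&(P[:,0]>.5)];r=cv2.minAreaRect(h[:,:2].astype(np.float32)*1000);u=np.array([np.cos(ps),np.sin(ps)])
    mid=np.median((h[:,:2]-[.632,-.188])@np.array([-u[1],u[0]])); print('jib med lateral',mid.round(4),np.round(r[0],1),r[2])
    T=cloud(pickle.load(open(f'top{k}.pkl','rb'))).reshape(-1,3);h=T[(T[:,2]>.535)&(T[:,2]<.56)&(abs(T[:,1]+.17)<.15)&(T[:,0]>.5)];r=cv2.minAreaRect(h[:,:2].astype(np.float32)*1000);print('  top',np.round(r[0],1),r[1],r[2],np.median((h[:,:2]-[.632,-.188])@np.array([-u[1],u[0]])).round(4))
A=np.vstack(acc);print(len(A))
m=A[:,2]<.02
print('low pts: x range',np.percentile(A[m,0],[2,50,98]),'y med',np.median(A[m,1]),'std',A[m,1].std(),'zmin',np.percentile(A[m,2],[1,5,10]))
m2=A[:,2]>.025;print('shank x,y med',np.median(A[m2],0))
b=A[abs(A[:,2])<.004];print('seat',np.median(b,0),b[:,0].min(),b[:,0].max())
tp=A[(A[:,0]<-.008)];print('tip',np.median(tp,0),np.percentile(tp[:,2],[90,98]),np.percentile(tp[:,0],[2,10]))
c=pickle.load(open('side0.pkl','rb'))
X=np.array([.632,-.188,.315])
print(proj(c,[X+S@np.array(v) for v in((0,0,0),(-.016,0,.018),(.016,0,.03))]).round(1).tolist())
E
```

```text
bench fit d [0.001  0.0005 0.0784]
jib med lateral -0.0068 [ 705.2 -172.2] 11.805519104003906
  top [ 702.6 -171.2] (221.20278930664062, 31.598665237426758) 11.621546745300293 0.0029
jib med lateral -0.0067 [ 705.6 -173.4] 11.832569122314453
  top [ 703.7 -170.9] (223.23202514648438, 31.586557388305664) 11.355531692504883 0.003
jib med lateral -0.007 [ 704.8 -172.4] 11.44199275970459
  top [ 703.3 -170.7] (222.67745971679688, 32.385501861572266) 11.257780075073242 0.0031
jib med lateral -0.0065 [ 705.8 -172. ] 12.040244102478027
  top [ 703.  -171.1] (222.9207305908203, 31.22591781616211) 11.168128967285156 0.0029
jib med lateral -0.0066 [ 705.2 -171.9] 12.35045051574707
  top [ 703.7 -170.9] (222.4400634765625, 32.37018585205078) 11.307517051696777 0.003
438
low pts: x range [-0.01915484 -0.00038659  0.01773852] y med -0.0005216923865895024 std 0.0021573344570146825 zmin [-0.00222781 -0.00111857  0.00013922]
shank x,y med [ 0.01412822 -0.00067326  0.03711448]
seat [-0.00062095 -0.00037911  0.00149947] -0.011536373291020577 0.010119755900802574
tip [-0.01413611 -0.00061956  0.01244515] [0.01745534 0.01821194] [-0.02030148 -0.01869424]
[[312.1, 210.1], [306.9, 205.7], [319.4, 199.7]]
```

```bash
cat > tgt.py <<'E'
from drv import *
SEAT=np.array([.6317,-.1865,.316]);PS=np.radians(11.7);S=zyaw(PS)
BO=np.array([.065,-.004,.063])
def target(xs,zs,tilt,ys=0):
    "TCP pose so that bail bar centre is at stand xs,zs (mm, rel. seat), tilt deg chuck up"
    Rd=S@R.from_euler('y',-np.radians(tilt)).as_matrix()
    b=SEAT+S@np.array([xs,ys,zs])/1000
    g=b-Rd@BO; Rc=Rd@Rtd.T; return g-Rc@gp,Rc
def where(o=None):
    o=o or st(False);Rd,g=drv(o);b=S.T@(g+Rd@BO-SEAT)*1000;e=R.from_matrix(S.T@Rd).as_euler('xyz',degrees=True)
    print('bail rel seat mm',b.round(1),'driver roll/pitchup/yaw rel stand',e[0].round(2),(-e[1]).round(2),e[2].round(2));return b
E
python3 - <<'E'
from tgt import *
where();p,Rc=target(-130,45,6);print(p,R.from_matrix(Rc).as_euler('xyz'));to(p,Rc)
E
```

```text
bail rel seat mm [ 65.  379.9 -31.7] driver roll/pitchup/yaw rel stand -0.44 -0.74 -27.23
[ 0.41569056 -0.22737707  0.36322125] [-2.71827978  0.00298357 -1.36627922]
t 7.5 q [ 0.394  0.29   1.567 -0.219  1.055  2.322] p [0.5337 0.2262 0.297 ] rpy [-2.836 -0.005 -1.842] F [ 0.53  0.48 -6.34] M [0.21 0.74 0.04] g 0.04
dT mm [468.9 -26.7 -58.7] rv [ 0.1158 -0.1767 -0.4418]
```

Request:
{"fn": "move_arm", "kwargs": {
  "rows": "0 -2 -6 0.019 -0.029 -0.074;0 -2 -6 0.019 -0.029 -0.074;0 -2 -6 0.019 -0.029 -0.074;0 -2 -6 0.019 -0.029 -0.074;0 -2 -6 0.019 -0.029 -0.074;0 -2 -6 0.019 -0.029 -0.074;0 0 0 0 0 0",
  "newtons": 55
}}

```text
time_s: 8.38
ee_pos: [0.5319, 0.2257, 0.3333]
eef_rot: [-2.723, -0.003, -1.351]
force: [-0.1, 0.1, -6.3]
grip_width: 0.0402
```

```bash
python3 - <<'E'
from tgt import *
where();p,Rc=target(-130,45,6);to(p,Rc)
E
```

```text
bail rel seat mm [ 75.7 421.5  14.7] driver roll/pitchup/yaw rel stand -0.34 5.76 0.92
t 8.38 q [ 0.355  0.195  1.615 -0.072  0.918  1.737] p [0.5319 0.2257 0.3333] rpy [-2.723 -0.003 -1.351] F [-0.08  0.08 -6.31] M [-0.24  1.05  0.  ] g 0.0402
dT mm [ 416.9  182.2 -112.6] rv [0.0042 0.001  0.0166]
```

Request:
{"fn": "move_arm", "kwargs": {
  "rows": "12 5 -3 0 0 0.004;24 10 -6 0 0 0.004;31 14 -8 0 0 0.004;31 14 -8 0 0 0.004;31 14 -8 0 0 0;31 14 -8 0 0 0;31 14 -8 0 0 0;31 14 -8 0 0 0;31 14 -8 0 0 0;31 14 -8 0 0 0;31 14 -8 0 0 0;31 14 -8 0 0 0;31 14 -8 0 0 0;24 10 -7 0 0 0;12 5 -5 0 0 0;0 0 0 0 0 0;0 0 0 0 0 0"
}}

```text
time_s: 10.5
ee_pos: [0.3917, -0.2407, 0.3548]
eef_rot: [-2.738, 0.001, -1.391]
force: [-0.0, 0.1, -6.0]
grip_width: 0.0395
```

```bash
python3 - <<'E'
from tgt import *
where();p,Rc=target(-110,30,6);to(p,Rc)
from station import camera
for n in("side","top"):
    c=camera(n);pickle.dump(c,open(f"{n}5.pkl","wb"))
    x0,y0,x1,y1=(215,80,375,280) if n=="side" else (240,80,400,240)
    crop(c,x0,y0,x1,y1,3.7,f'pics/{n}5.png')
E
```

```text
bail rel seat mm [-156.4  -10.4   34.8] driver roll/pitchup/yaw rel stand -0.09 4.87 -1.43
t 10.5 q [-0.751 -0.047  1.822  0.354  1.143  0.529] p [ 0.3917 -0.2407  0.3548] rpy [-2.738e+00  1.000e-03 -1.391e+00] F [-0.04  0.15 -6.04] M [-0.16  1.02 -0.02] g 0.0395
dT mm [ -9.3 -39.7  24.1] rv [ 0.0196 -0.0115 -0.0224]
```

View pics/side5.png

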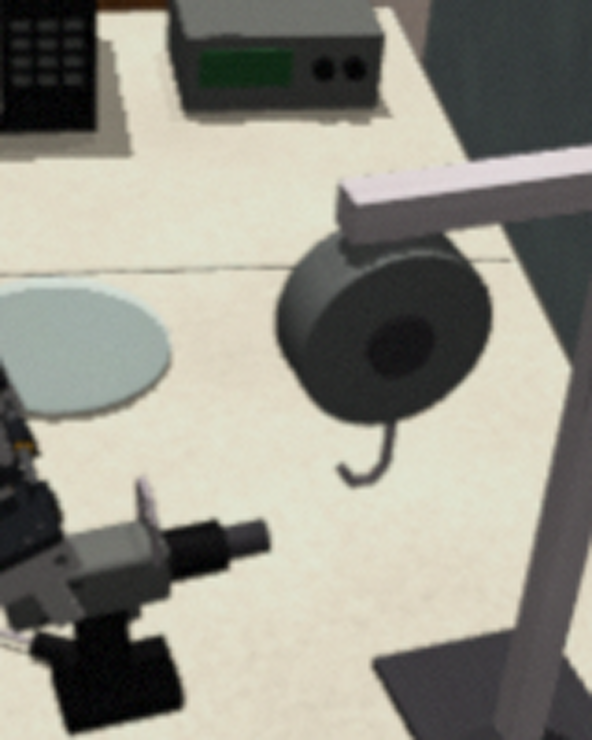

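View pics/top5.png

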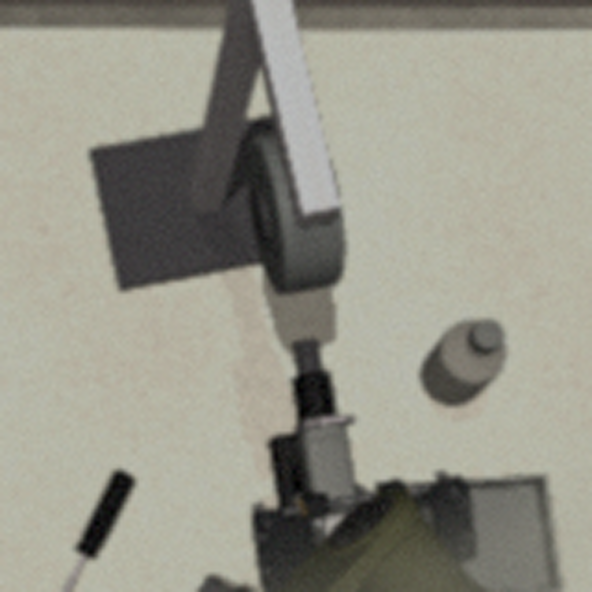

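Request:
{"fn": "move_arm", "kwargs": {
  "rows": "-5 -20 12 0.01 -0.006 -0.012;-4 -20 12 0.01 -0.006 -0.011;0 -9 4 0 0 0;0 -9 4 0 0 0;0 0 0 0 0 0;0 0 0 0 0 0"
}}

```text
time_s: 11.35
ee_pos: [0.4568, -0.2166, 0.349]
eef_rot: [-2.718, 0.003, -1.362]
force: [0.1, -0.0, -7.0]
grip_width: 0.04
```

```bash
cat > bailcam.py <<'E'
from tgt import *
from station import camera
import sys
def meas(k,N=1):
    o=st();where(o);Rd,g=drv(o)
    for n in("side","top"):
        c=camera(n);pickle.dump(c,open(f"{n}{k}.pkl","wb"))
        x0,y0,x1,y1=(230,120,350,250) if n=="side" else (260,90,370,230)
        crop(c,x0,y0,x1,y1,4.5,f'pics/{n}{k}.png')
        L=(cloud(c).reshape(-1,3)-g)@Rd*1000
        m=(L[:,2]>34)&(L[:,2]<72)&(L[:,0]>50)&(L[:,0]<80)&(abs(L[:,1])<35)
        B=L[m];up=B[B[:,2]>56];lo=B[(B[:,2]>34)&(B[:,2]<48)]
        print(n,len(B),'bar med',np.median(up,0).round(1),'y rng',np.percentile(up[:,1],[3,97]).round(1) if len(up) else '', 'zmax',np.percentile(B[:,2],97).round(1),'lo y',np.sort(lo[:,1]).round(0)[[0,1,2,-3,-2,-1]] if len(lo)>5 else lo)
        m=(L[:,0]>125)&(L[:,0]<143)&(abs(L[:,1])<30)&(abs(L[:,2])<25);C=L[m];
        if len(C):print('  chuck',len(C),np.median(C,0).round(1),'ymid',np.percentile(C[:,1],[5,95]).round(1),'zmax',np.percentile(C[:,2],95).round(1))
        m=(L[:,0]>40)&(L[:,0]<60)&(abs(L[:,1])<35)&(abs(L[:,2]-23)<6);C=L[m];
        if len(C):print('  housing',len(C),np.median(C,0).round(1),'y',np.percentile(C[:,1],[4,96]).round(1))
if __name__=='__main__':meas(int(sys.argv[1]))
E
python3 bailcam.py 6; python3 -c "
from tgt import *
p,Rc=target(-60,30,6);to(p,Rc)"
```

```text
t 11.35 q [-0.621  0.052  1.739  0.352  1.083  0.618] p [ 0.4568 -0.2166  0.349 ] rpy [-2.718  0.003 -1.362] F [ 0.14 -0.05 -6.98] M [-0.18  1.02  0.  ] g 0.04
bail rel seat mm [-87.6   2.6  30.8] driver roll/pitchup/yaw rel stand -0.01 6.01 0.24
side 61 bar med [63.6 -8.8 64.8] y rng [-19.8   9.1] zmax 67.3 lo y [-25. -24. -23.  15.  15.  18.]
  chuck 66 [134.3 -11.9   7.8] ymid [-17.   -1.9] zmax 13.9
  housing 96 [50.3 -7.1 22.5] y [-22.2  12.2]
top 29 bar med [62.9 -2.  64.1] y rng [-19.7  11.2] zmax 69.9 lo y [[ 61.2190357  -18.82014826  41.62331083]
 [ 59.88054358 -20.7844522   47.4715057 ]
 [ 62.49274212  16.04629944  36.05115207]
 [ 60.67452566  14.62078614  45.79769696]]
  chuck 13 [132.    3.5   6.2] ymid [1.2 6.3] zmax 12.8
  housing 73 [49.3 -1.3 21.5] y [-20.2  15. ]
t 11.45 q [-0.621  0.052  1.739  0.352  1.083  0.618] p [ 0.4568 -0.2166  0.349 ] rpy [-2.718  0.003 -1.362] F [-0.28 -0.06 -6.08] M [-0.14  1.02 -0.  ] g 0.0394
dT mm [  2.3 -24.8  12.1] rv [-0.0004  0.0014  0.0038]
```

View pics/side6.png

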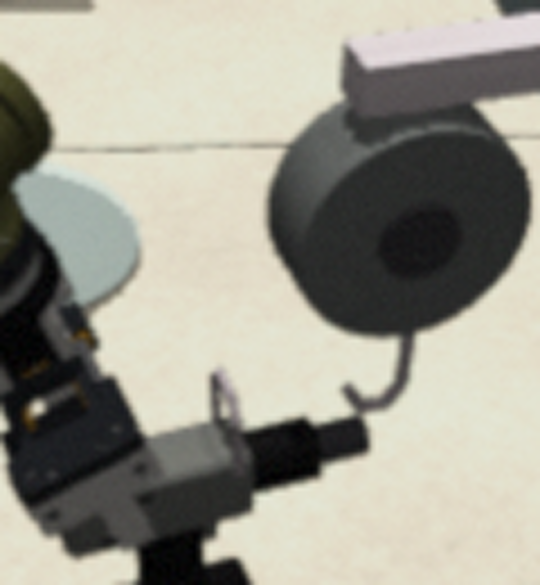

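View pics/top6.png

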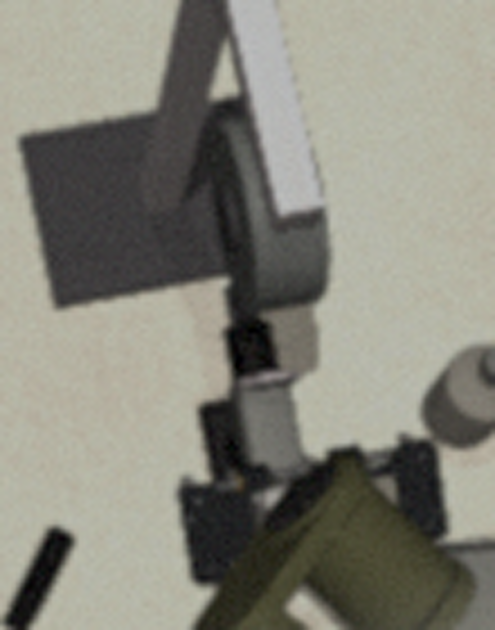

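Request:
{"fn": "move_arm", "kwargs": {
  "rows": "1 -15 7 0 0 0.002;1 -15 7 0 0 0.002;0 -13 7 0 0 0;0 0 0 0 0 0;0 0 0 0 0 0"
}}

```text
time_s: 12.08
ee_pos: [0.5076, -0.2082, 0.3471]
eef_rot: [-2.718, 0.005, -1.366]
force: [-0.1, -0.2, -6.6]
grip_width: 0.0399
```

```bash
python3 bailcam.py 7; python3 -c "
from tgt import *
p,Rc=target(-20,31,6);to(p,Rc)
c=pickle.load(open('side7.pkl','rb'));crop(c,275,180,335,230,12,'pics/side7z.png')
o=st(False);Rd,g=drv(o)
print('bar ends px crop',((proj(c,[g+Rd@(BO+np.array(v)) for v in((0,-.009,0),(0,.009,0),(0,-.019,-.037),(0,.019,-.037),(.01,-.02,-.04))])-[275,180]+.5)*12).round(0).tolist())
print('tip,seat',((proj(c,[SEAT+S@np.array(v) for v in((-.016,0,.018),(0,0,0))])-[275,180]+.5)*12).round(0).tolist())
"
```

```text
t 12.07 q [-0.546  0.146  1.64   0.33   1.064  0.702] p [ 0.5076 -0.2082  0.3471] rpy [-2.718  0.005 -1.366] F [-0.07 -0.16 -6.55] M [-0.15  0.98  0.02] g 0.0399
bail rel seat mm [-36.1   0.1  28.9] driver roll/pitchup/yaw rel stand 0.11 6.01 -0.01
side 61 bar med [ 63.3 -11.6  63.7] y rng [-19.    7.1] zmax 67.3 lo y [-26. -25. -25.  15.  15.  15.]
  chuck 63 [133.6 -11.7   7.9] ymid [-17.   0.] zmax 12.0
  housing 97 [50.1 -7.1 22.3] y [-22.5  12.4]
top 12 bar med [62.6 12.2 62.2] y rng [ 7.9 15.9] zmax 65.7 lo y [[ 61.29747877 -19.20575403  38.55494071]
 [ 61.21775273  17.54860401  41.61870656]
 [ 61.26885341  13.62419648  37.32725006]]
  chuck 6 [134.8   5.5   4.3] ymid [4.8 6.5] zmax 8.3
  housing 63 [50.5 -3.9 22.9] y [-20.7  15.1]
t 12.18 q [-0.547  0.146  1.64   0.33   1.064  0.702] p [ 0.5073 -0.2083  0.3473] rpy [-2.718  0.005 -1.367] F [ 0.   -0.19 -6.43] M [-0.17  0.98  0.02] g 0.0399
dT mm [  0.  -15.8   5. ] rv [-0.0003  0.0014 -0.0011]
bar ends px crop [[315.0, 308.0], [282.0, 253.0], [334.0, 474.0], [266.0, 358.0], [382.0, 475.0]]
tip,seat [[386.0, 306.0], [449.0, 359.0]]
```

View pics/side7z.png

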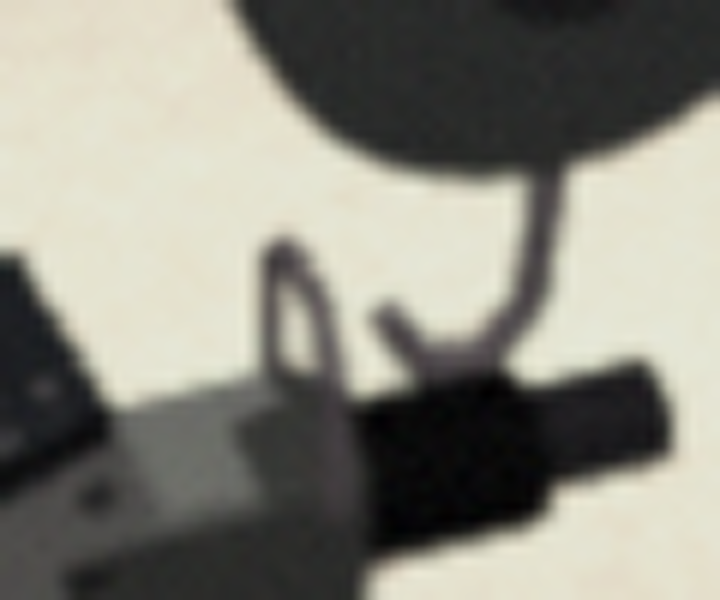

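Request:
{"fn": "move_arm", "kwargs": {
  "rows": "0 -8 2 0 0 0;0 -8 3 0 0 0;0 0 0 0 0 0;0 0 0 0 0 0"
}}

```text
time_s: 12.68
ee_pos: [0.5246, -0.2049, 0.3498]
eef_rot: [-2.718, 0.004, -1.367]
force: [0.1, 0.6, -6.1]
grip_width: 0.0399
```

```bash
python3 bailcam.py 8; python3 -c "
from tgt import *
p,Rc=target(1,31,6);to(p,Rc)
c=pickle.load(open('side8.pkl','rb'));crop(c,275,180,335,230,12,'pics/side8z.png')"
```

```text
t 12.68 q [-0.523  0.176  1.6    0.321  1.066  0.731] p [ 0.5246 -0.2049  0.3498] rpy [-2.718  0.004 -1.367] F [ 0.09  0.6  -6.07] M [-0.23  1.03  0.05] g 0.0399
bail rel seat mm [-18.8  -0.2  31.6] driver roll/pitchup/yaw rel stand 0.08 6.04 -0.06
side 66 bar med [ 63.9 -11.6  63.7] y rng [-22.1   6.8] zmax 66.1 lo y [-25. -24. -23.  15.  15.  15.]
  chuck 60 [133.6 -11.8   7.6] ymid [-16.5  -0.8] zmax 12.1
  housing 89 [50.6 -6.2 22.9] y [-22.7  10.9]
top 7 bar med [63.8 13.1 59.9] y rng [12.3 13.9] zmax 61.7 lo y [[65.76432435 17.2132526  46.02278549]
 [62.37091742 18.09609677 47.23398645]
 [59.72505046 18.19702939 43.98765173]]
  chuck 6 [133.5   6.3   9. ] ymid [4.8 7.2] zmax 15.4
  housing 44 [46.6  5.4 22.3] y [-17.7  16.4]
t 12.78 q [-0.523  0.175  1.6    0.321  1.066  0.731] p [ 0.5245 -0.205   0.3498] rpy [-2.718  0.004 -1.367] F [-0.16  0.34 -7.25] M [-0.2   1.03  0.01] g 0.0399
dT mm [ -0.2 -18.    8.7] rv [-0.0007  0.0008 -0.0016]
```

View pics/side8z.png

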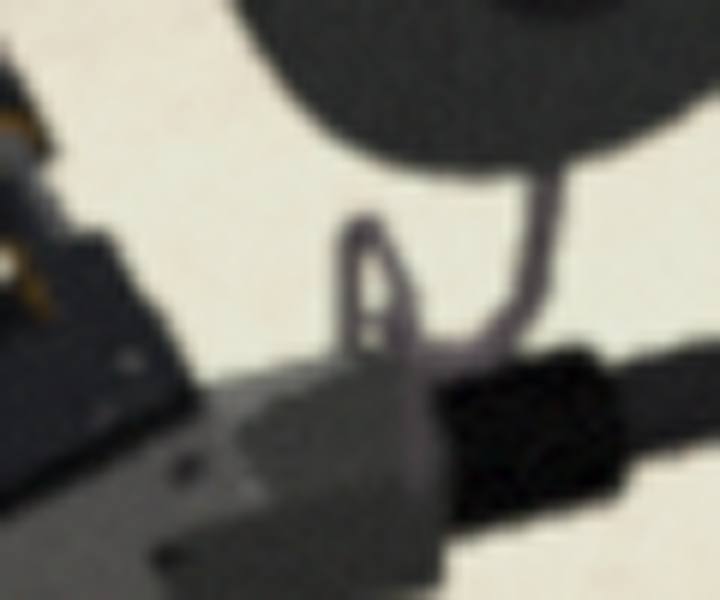

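Request:
{"fn": "move_arm", "kwargs": {
  "rows": "0 -6 3 0 0 0;0 -6 3 0 0 0;0 -6 3 0 0 0;0 0 0 0 0 0;0 0 0 0 0 0"
}}

```text
time_s: 13.4
ee_pos: [0.5457, -0.2006, 0.3487]
eef_rot: [-2.718, 0.005, -1.367]
force: [0.9, 0.1, -5.9]
grip_width: 0.0397
```

```bash
python3 bailcam.py 9; python3 -c "
from tgt import *
p,Rc=target(0,12,6);to(p,Rc)
c=pickle.load(open('side9.pkl','rb'));crop(c,275,180,335,230,12,'pics/side9z.png')"
```

```text
t 13.4 q [-0.496  0.216  1.555  0.312  1.063  0.763] p [ 0.5457 -0.2006  0.3487] rpy [-2.718  0.005 -1.367] F [ 0.87  0.07 -5.91] M [-0.19  1.07  0.04] g 0.0397
bail rel seat mm [ 2.7 -0.2 30.6] driver roll/pitchup/yaw rel stand 0.09 6.03 -0.07
side 107 bar med [65.3 -6.5 63.9] y rng [-20.    6.1] zmax 67.9 lo y [-28. -26. -26.  17.  18.  20.]
  chuck 62 [133.6 -11.9   7.5] ymid [-17.1  -1.1] zmax 13.5
  housing 84 [49.9 -9.1 22.6] y [-23.4  11.8]
top 6 bar med [nan nan nan] y rng  zmax 54.3 lo y [[62.77943466 19.16137734 43.27457634]
 [60.8508012  18.59606406 36.15554707]]
  chuck 11 [132.    4.6  10.9] ymid [2.1 7.8] zmax 14.5
  housing 20 [48.6 10.  22.6] y [ 5.3 16.1]
t 13.5 q [-0.496  0.215  1.555  0.312  1.063  0.763] p [ 0.5455 -0.2007  0.3488] rpy [-2.718  0.005 -1.368] F [ 0.1   0.09 -5.86] M [-0.2   0.96  0.05] g 0.0398
dT mm [-0.1 10.  15.9] rv [-0.0007  0.0009 -0.0018]
  return _methods._mean(a, axis=axis, dtype=dtype,
  ret = um.true_divide(
```

View pics/side9z.png

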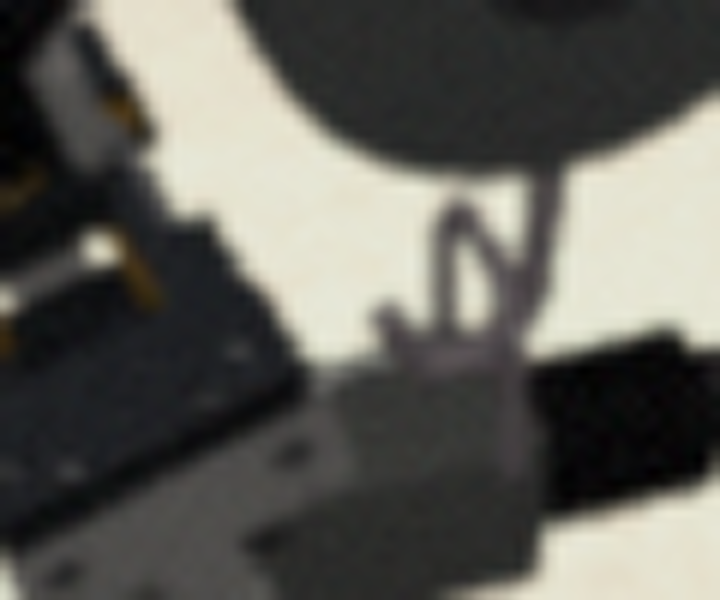

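Request:
{"fn": "move_arm", "kwargs": {
  "rows": "0 3 4 0 0 0;0 3 4 0 0 0;0 3 4 0 0 0;0 2 4 0 0 0;0 0 0 0 0 0"
}}

```text
time_s: 14.12
ee_pos: [0.5415, -0.2014, 0.328]
eef_rot: [-2.718, 0.005, -1.368]
force: [-0.6, -0.5, -5.8]
grip_width: 0.0399
```

```bash
python3 -c "
from tgt import *
where()
for z,t in((11,8.5),(11,11),(11,13.5),(11,16)):
  p,Rc=target(0,z,t);to(p,Rc)"
```

```text
bail rel seat mm [-1.5 -0.2  9.8] driver roll/pitchup/yaw rel stand 0.11 6.01 -0.11
t 14.12 q [-0.501  0.223  1.594  0.322  1.02   0.741] p [ 0.5415 -0.2014  0.328 ] rpy [-2.718  0.005 -1.368] F [-0.59 -0.47 -5.83] M [-0.19  1.02 -0.01] g 0.0399
dT mm [-0.1 -0.3  3.1] rv [ 0.0435  0.001  -0.0024]
t 14.12 q [-0.501  0.223  1.594  0.322  1.02   0.741] p [ 0.5415 -0.2014  0.328 ] rpy [-2.718  0.005 -1.368] F [-0.59 -0.47 -5.83] M [-0.19  1.02 -0.01] g 0.0399
dT mm [-0.1  1.2  6.7] rv [ 0.0871  0.0009 -0.0026]
t 14.12 q [-0.501  0.223  1.594  0.322  1.02   0.741] p [ 0.5415 -0.2014  0.328 ] rpy [-2.718  0.005 -1.368] F [-0.59 -0.47 -5.83] M [-0.19  1.02 -0.01] g 0.0399
dT mm [-0.1  2.5 10.4] rv [ 0.1308  0.0008 -0.0027]
t 14.12 q [-0.501  0.223  1.594  0.322  1.02   0.741] p [ 0.5415 -0.2014  0.328 ] rpy [-2.718  0.005 -1.368] F [-0.59 -0.47 -5.83] M [-0.19  1.02 -0.01] g 0.0399
dT mm [-0.   3.6 14.1] rv [ 0.1744  0.0007 -0.0029]
```

Request:
{"fn": "move_arm", "kwargs": {
  "rows": "0 0 3 0.044 0 0;0 1 3.6 0.044 0 0;0 1 3.6 0.044 0 0;0 1 3.7 0.044 0 -0.002;0 0 0 0 0 0;0 0 0 0 0 0"
}}

```text
time_s: 14.88
ee_pos: [0.5458, -0.2007, 0.315]
eef_rot: [-2.537, 0.002, -1.366]
force: [0.1, 0.0, -5.8]
grip_width: 0.0402
```

```bash
python3 -c "
from tgt import *
where();p,Rc=target(0,0,16);to(p,Rc)
o=st(False)"; python3 bailcam.py 10 2>/dev/null; python3 -c "
from h import *
c=pickle.load(open('side10.pkl','rb'));crop(c,275,180,335,230,12,'pics/side10z.png')"
```

```text
bail rel seat mm [ 1.8 -0.3 13. ] driver roll/pitchup/yaw rel stand -0.05 16.37 -0.01
t 14.88 q [-0.53   0.207  1.682  0.531  0.855  0.564] p [ 0.5458 -0.2007  0.315 ] rpy [-2.537e+00  2.000e-03 -1.366e+00] F [ 0.12  0.01 -5.77] M [-0.27  1.3  -0.  ] g 0.0402
dT mm [-0.2  8.6  9.1] rv [-0.0065 -0.0009  0.0001]
t 14.88 q [-0.53   0.207  1.682  0.531  0.855  0.564] p [ 0.5458 -0.2007  0.315 ] rpy [-2.537e+00  2.000e-03 -1.366e+00] F [ 0.12  0.01 -5.77] M [-0.27  1.3  -0.  ] g 0.0402
bail rel seat mm [ 1.8 -0.3 13. ] driver roll/pitchup/yaw rel stand -0.05 16.37 -0.01
side 93 bar med [64.9 -6.3 62.3] y rng [-20.8   6.5] zmax 68.1 lo y [-28. -27. -26.  14.  15.  16.]
  chuck 62 [133.9 -11.5   8.2] ymid [-17.   -0.8] zmax 13.3
  housing 95 [50.  -6.3 22.4] y [-22.7  14.2]
top 7 bar med [60.7 13.  57.8] y rng [13. 13.] zmax 57.0 lo y [[62.53379644 19.89848981 41.93634859]]
  chuck 15 [134.6   4.    4.7] ymid [0.5 6.5] zmax 11.9
  housing 27 [50.2  9.8 22.4] y [ 2.2 16.7]
```

View pics/side10z.png

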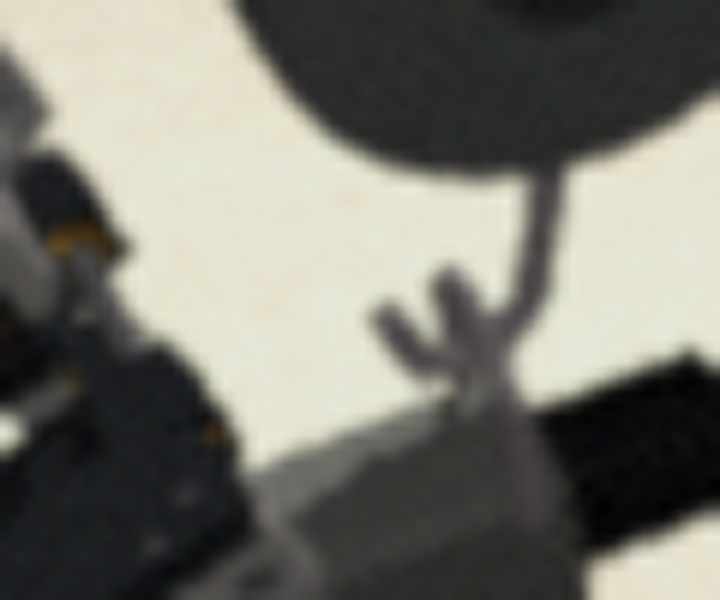

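View pics/side10.png

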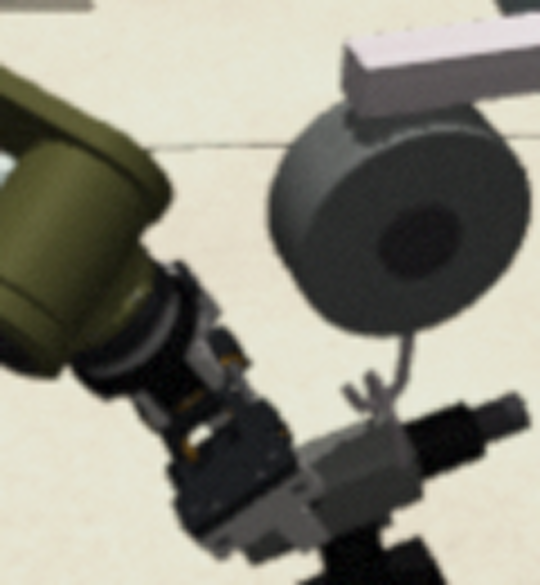

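Request:
{"fn": "move_arm", "kwargs": {
  "rows": "0 2.3 1 -0.003 0 0;0 1.4 2 -0.003 0 0;0 1.4 2 0 0 0;0 1.4 2 0 0 0;0 1.4 2 0 0 0;0 1.4 2 0 0 0;0 1.4 2 0 0 0;0 1.4 2 0 0 0;0 0 0 0 0 0;0 0 0 0 0 0"
}}

```text
time_s: 16.23
ee_pos: [0.5447, -0.201, 0.2956]
eef_rot: [-2.542, 0.001, -1.366]
force: [-1.0, 0.8, -2.9]
grip_width: 0.0399
```

```bash
python3 -c "
from tgt import *
where();p,Rc=target(0,-20,16);to(p,Rc)
from station import camera
c=camera('side');st();crop(c,275,180,335,230,12,'pics/side11z.png')"
```

```text
bail rel seat mm [ 0.7 -0.3 -6.8] driver roll/pitchup/yaw rel stand -0.13 16.11 0.02
t 16.23 q [-0.531  0.225  1.706  0.545  0.82   0.537] p [ 0.5447 -0.201   0.2956] rpy [-2.542e+00  1.000e-03 -1.366e+00] F [-0.97  0.76 -2.87] M [-0.11  0.88  0.04] g 0.0399
dT mm [-0.3  8.  10.4] rv [-0.0019 -0.0018  0.001 ]
t 16.27 q [-0.531  0.225  1.706  0.545  0.82   0.537] p [ 0.5447 -0.201   0.2956] rpy [-2.542e+00  1.000e-03 -1.366e+00] F [-0.66  0.6  -3.09] M [-0.14  0.9   0.09] g 0.0397
```

View pics/side11z.png

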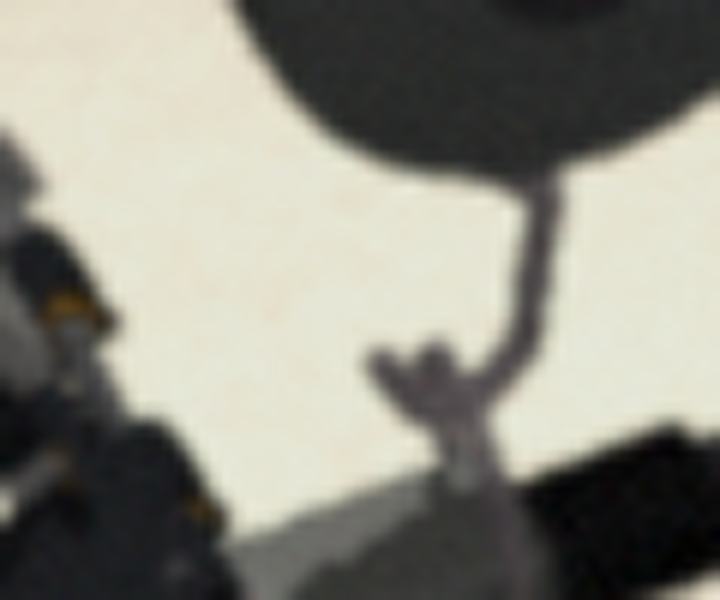

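Request:
{"fn": "move_arm", "kwargs": {
  "rows": "0 1.4 2 0 0 0;0 1.4 2 0 0 0;0 1.4 2 0 0 0;0 1.4 2 0 0 0;0 1.4 2 0 0 0;0 1.4 2 0 0 0;0 1.4 2 0 0 0;0 1.4 2 0 0 0;0 1.4 2 0 0 0;0 1.4 2 0 0 0;0 1.4 2 0 0 0;0 1.4 2 0 0 0;0 0 0 0 0 0;0 0 0 0 0 0"
}}

```text
time_s: 18.02
ee_pos: [0.5447, -0.201, 0.265]
eef_rot: [-2.54, -0.0, -1.366]
force: [-0.6, 1.5, -0.8]
grip_width: 0.0399
```

```bash
cat > favg.py <<'E'
from tgt import *
from station import camera
import sys
F=[];M=[]
for i in range(int(sys.argv[1])):
    c=camera('side');o=st(False);F.append(o['force']);M.append(o['moment'])
F=np.array(F);M=np.array(M);print('F',F.mean(0).round(2),'sd',F.std(0).round(2),'M',M.mean(0).round(3));st();where()
pickle.dump(c,open(f"side{sys.argv[2]}.pkl","wb"));crop(c,275,180,345,250,9,f'pics/side{sys.argv[2]}z.png')
E
python3 favg.py 6 12;python3 -c "
from tgt import *
p,Rc=target(0,-55,16);to(p,Rc)"
```

```text
F [ 0.09  0.73 -1.61] sd [0.64 0.45 0.45] M [-0.036  0.598  0.167]
t 18.32 q [-0.531  0.259  1.74   0.583  0.761  0.484] p [ 0.5447 -0.201   0.265 ] rpy [-2.54  -0.    -1.366] F [-0.46  0.05 -1.86] M [-0.03  0.61  0.16] g 0.0399
bail rel seat mm [  0.7  -0.4 -37.2] driver roll/pitchup/yaw rel stand -0.18 16.2 0.03
t 18.32 q [-0.531  0.259  1.74   0.583  0.761  0.484] p [ 0.5447 -0.201   0.265 ] rpy [-2.54  -0.    -1.366] F [-0.46  0.05 -1.86] M [-0.03  0.61  0.16] g 0.0399
dT mm [-0.4 10.5 14. ] rv [-0.0035 -0.0026  0.0014]
```

View pics/side12z.png

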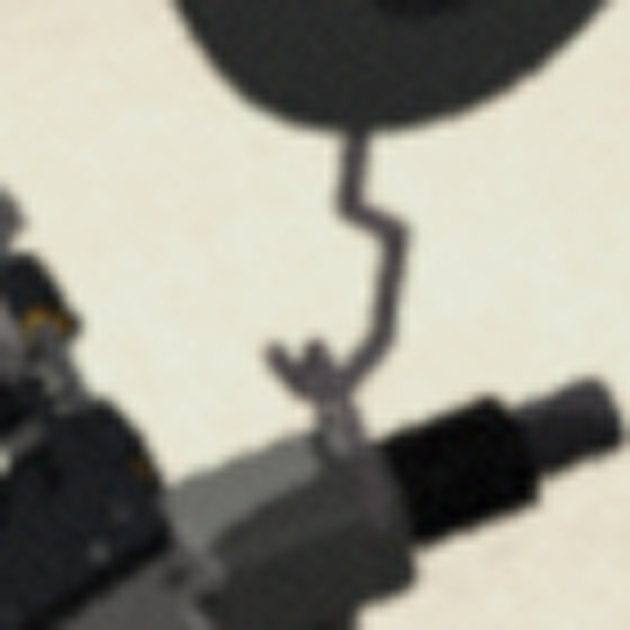

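```bash
python3 - <<'E'
from tgt import *
# stacks from images with known driver pose: use stored poses
poses={7:([.5075,-.2082,.3472],[-2.718,.005,-1.366]),8:([.5246,-.2049,.3498],[-2.718,.004,-1.367]),9:([.5456,-.2006,.3487],[-2.718,.005,-1.367]),10:([.5458,-.2007,.315],[-2.537,.002,-1.366])}
for k,(p,r) in poses.items():
    Rd,g=drv(dict(ee_pos=p,eef_rot=r));c=pickle.load(open(f'side{k}.pkl','rb'))
    P=cloud(c).reshape(-1,3);L=(P-g)@Rd*1000
    m=(L[:,2]>-5)&(L[:,2]<62)&(abs(L[:,0]-65)<5)&(L[:,1]<-16)&(L[:,1]>-40)
    e=(L[:,2]>24)&(L[:,2]<40)
    f=(L[:,2]>26)&(L[:,2]<50)&(abs(L[:,0]-65)<5)&(L[:,1]>8)&(L[:,1]<35)
    print(k,'near leg',(m&e).sum(),np.median(L[m&e],0).round(1),'far',f.sum(),np.median(L[f],0).round(1),end=' ')
    m=(L[:,0]>20)&(L[:,0]<60)&(abs(L[:,2]-5)<8)&(L[:,1]<-10)&(L[:,1]>-40);print('side face y',m.sum(),np.median(L[m,1]).round(1),end=' ')
    Q=(P-SEAT)@S*1000;m=(Q[:,2]>8)&(Q[:,2]<60)&(abs(Q[:,1])<15)&(Q[:,0]>8)&(Q[:,0]<22);print('shank stand y',m.sum(),np.median(Q[m,1]).round(1),np.median(Q[m,0]).round(1))
E
```

```text
7 near leg 16 [ 62.8 -23.8  32.5] far 14 [64.5 14.4 37.3] side face y 71 -22.0 shank stand y 41 -2.7 14.1
8 near leg 9 [ 63.4 -23.9  31.9] far 14 [65.2 13.2 38.3] side face y 73 -21.9 shank stand y 41 -2.6 13.8
9 near leg 10 [ 62.8 -24.7  32.8] far 22 [64.  14.5 37.4] side face y 66 -22.1 shank stand y 36 -2.6 14.6
10 near leg 12 [ 63.7 -24.   30.7] far 6 [64.3 13.6 42.3] side face y 66 -21.9 shank stand y 42 -2.8 14.0
```

Request:
{"fn": "move_arm", "kwargs": {
  "rows": "0 1.4 2 0 0 0;0 1.4 2 0 0 0;0 1.4 2 0 0 0;0 1.4 2 0 0 0;0 1.4 2 0 0 0;0 1.4 2 0 0 0;0 1.4 2 0 0 0;0 1.4 2 0 0 0;0 0 0 0 0 0;0 0 0 0 0 0;0 0 0 0 0 0"
}}

```text
time_s: 19.7
ee_pos: [0.5448, -0.2011, 0.2445]
eef_rot: [-2.54, -0.001, -1.366]
force: [1.0, 0.9, -0.7]
grip_width: 0.04
```

```bash
python3 favg.py 16 13
```

```text
F [-0.04  1.75 -0.15] sd [0.45 0.46 0.46] M [0.026 0.42  0.216]
t 20.5 q [-0.531  0.285  1.76   0.612  0.722  0.445] p [ 0.5448 -0.201   0.2444] rpy [-2.54  -0.    -1.366] F [-0.55  1.48  0.  ] M [0.05 0.48 0.25] g 0.04
bail rel seat mm [  0.7  -0.4 -57.8] driver roll/pitchup/yaw rel stand -0.2 16.24 0.04
```

View pics/side13z.png

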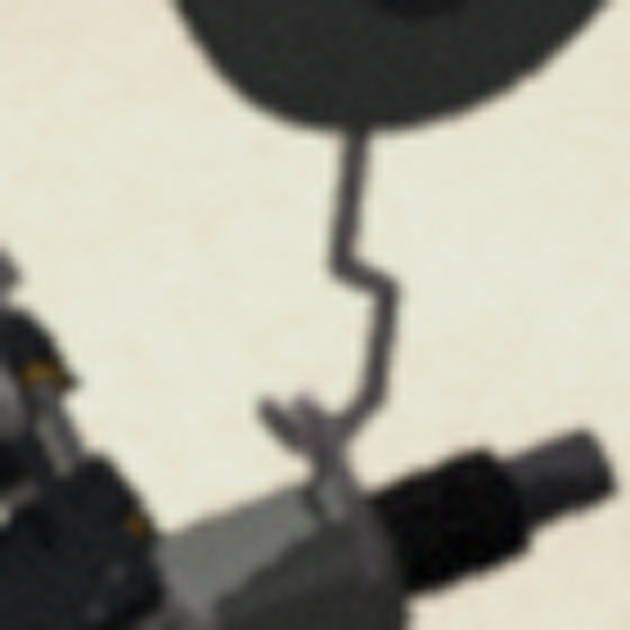

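```bash
python3 - <<'E'
from tgt import *
from station import camera
for n in("side","top"):
    c=camera(n);pickle.dump(c,open(f"{n}14.pkl","wb"))
    x0,y0,x1,y1=(200,130,400,384) if n=="side" else (240,60,420,260)
    crop(c,x0,y0,x1,y1,2.9,f'pics/{n}14.png')
t=pickle.load(open('top0.pkl','rb'));W=cloud(t).reshape(-1,3)
B=W[(W[:,0]>.4)&(W[:,0]<.65)&(W[:,1]<-.25)&(W[:,1]>-.45)&(W[:,2]>.06)];print(len(B),B.min(0),B.max(0),np.median(B,0))
s=pickle.load(open('side0.pkl','rb'));W=cloud(s).reshape(-1,3)
B=W[(W[:,0]>.4)&(W[:,0]<.65)&(W[:,1]<-.25)&(W[:,1]>-.45)&(W[:,2]>.06)];print(len(B),B.min(0),B.max(0),np.median(B,0))
E
```

```text
312 [ 0.56947706 -0.43936853  0.06071724] [ 0.63156767 -0.37368352  0.17727447] [ 0.59434786 -0.39778644  0.11680184]
942 [ 0.57467953 -0.44324089  0.060052  ] [ 0.63955265 -0.38120765  0.17405168] [ 0.60188254 -0.4224704   0.11466046]
```

View pics/side14.png

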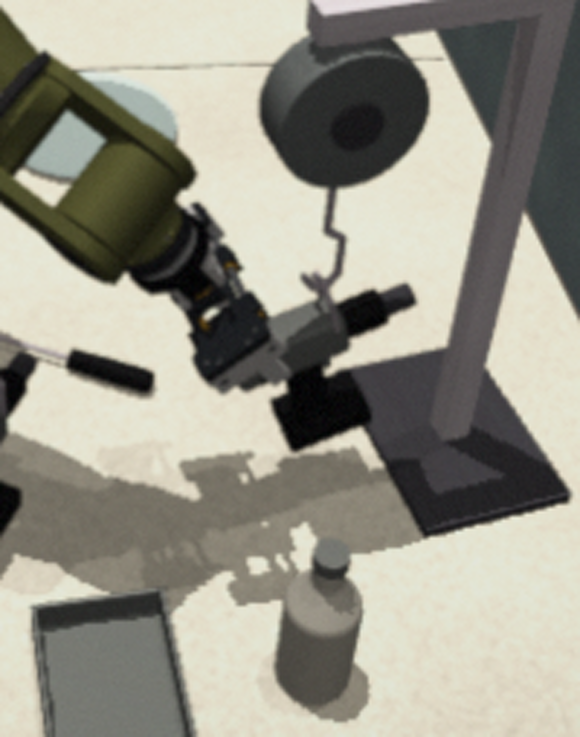

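View pics/top14.png

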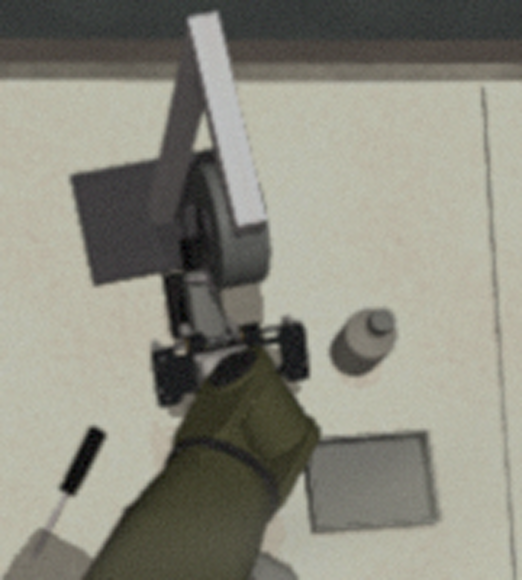

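Request:
{"fn": "move_arm", "kwargs": {
  "rows": "-0.8 0 0 0 0 0;-0.8 0 0 0 0 0;0 0 0 0 0 0;0 0 0 0 0 0"
}}

```text
time_s: 21.1
ee_pos: [0.5446, -0.2002, 0.2447]
eef_rot: [-2.539, -0.001, -1.368]
force: [1.3, -0.1, -0.8]
grip_width: 0.04
```

```bash
python3 favg.py 10 15; python3 bailcam.py 15 2>/dev/null
```

```text
F [ 0.6  -1.07 -0.23] sd [0.42 0.63 0.33] M [-0.155  0.368 -0.179]
t 21.6 q [-0.529  0.283  1.762  0.612  0.719  0.448] p [ 0.5446 -0.2002  0.2447] rpy [-2.539e+00 -1.000e-03 -1.368e+00] F [-0.13 -0.84 -0.22] M [-0.14  0.42 -0.16] g 0.0396
bail rel seat mm [  0.7   0.3 -57.4] driver roll/pitchup/yaw rel stand -0.26 16.3 -0.07
t 21.6 q [-0.529  0.283  1.762  0.612  0.719  0.448] p [ 0.5446 -0.2002  0.2447] rpy [-2.539e+00 -1.000e-03 -1.368e+00] F [-0.13 -0.84 -0.22] M [-0.14  0.42 -0.16] g 0.0396
bail rel seat mm [  0.7   0.3 -57.4] driver roll/pitchup/yaw rel stand -0.26 16.3 -0.07
side 75 bar med [64.  -7.1 63.9] y rng [-19.2   6.8] zmax 68.4 lo y [-27. -27. -25. -23. -22.  15.]
  chuck 60 [133.5 -12.2   8.2] ymid [-17.1  -0.2] zmax 13.2
  housing 95 [50.3 -6.4 22.3] y [-22.4  13. ]
top 23 bar med [63.2 -0.8 61.7] y rng [-4.3 12.4] zmax 70.8 lo y [[64.52325044 17.65758775 36.71866323]]
  chuck 26 [133.9  -0.   11.6] ymid [-7.6  6. ] zmax 15.3
  housing 43 [48.3  3.7 23.6] y [-16.8  16.5]
```

Request:
{"fn": "move_arm", "kwargs": {
  "rows": "0.5 0.6 0.8 0 0 0;0 0.6 0.8 0 0 0;0 0 0 0 0 0;0 0 0 0 0 0;0 0 0 0 0 0;0 0 0 0 0 0;0 0 0 0 0 0;0 0 0 0 0 0",
  "newtons": 25
}}

```text
time_s: 22.7
ee_pos: [0.5446, -0.2001, 0.2424]
eef_rot: [-2.539, -0.001, -1.367]
force: [1.2, 1.2, -0.6]
grip_width: 0.0397
```

```bash
python3 favg.py 12 16
```

```text
F [ 0.75  1.14 -0.1 ] sd [0.5  0.45 0.44] M [-0.007  0.338  0.144]
t 23.3 q [-0.529  0.287  1.764  0.615  0.717  0.442] p [ 0.5446 -0.2001  0.2424] rpy [-2.539e+00 -1.000e-03 -1.367e+00] F [0.4  1.44 0.63] M [-0.    0.32  0.14] g 0.0398
bail rel seat mm [  0.7   0.5 -59.7] driver roll/pitchup/yaw rel stand -0.22 16.27 0.01
```

Request:
{"fn": "move_arm", "kwargs": {
  "rows": "0 0 0 0 0 0;0 0 0 0 0 0;0 0 0 0 0 0;0 0 0 0 0 0",
  "newtons": 12
}}

```text
time_s: 23.8
ee_pos: [0.5446, -0.2001, 0.2424]
eef_rot: [-2.539, -0.001, -1.367]
force: [1.1, 2.2, 0.7]
grip_width: 0.0401
```

```bash
python3 favg.py 8 17
```

```text
F [ 0.7   0.94 -0.  ] sd [0.6  0.46 0.43] M [-0.004  0.351  0.139]
t 24.2 q [-0.529  0.287  1.764  0.615  0.717  0.442] p [ 0.5446 -0.2001  0.2424] rpy [-2.539e+00 -1.000e-03 -1.367e+00] F [ 1.97  0.41 -0.53] M [-0.06  0.34  0.09] g 0.0398
bail rel seat mm [  0.7   0.5 -59.7] driver roll/pitchup/yaw rel stand -0.22 16.27 0.01
```

Request:
{"fn": "move_arm", "kwargs": {
  "rows": "-0.2 -0.15 0.1 0 0 0;0 0 0 0 0 0;0 0 0 0 0 0",
  "newtons": 9
}}

```text
time_s: 24.58
ee_pos: [0.5447, -0.2, 0.2424]
eef_rot: [-2.539, -0.001, -1.367]
force: [0.4, 1.1, 0.6]
grip_width: 0.0397
```

```bash
python3 favg.py 8 18
```

```text
F [-0.05  0.45  0.07] sd [0.76 0.5  0.31] M [-0.062  0.4    0.066]
t 24.98 q [-0.529  0.287  1.764  0.615  0.716  0.443] p [ 0.5447 -0.2     0.2424] rpy [-2.539e+00 -1.000e-03 -1.367e+00] F [0.49 0.85 0.04] M [-0.11  0.41  0.03] g 0.04
bail rel seat mm [  0.8   0.6 -59.7] driver roll/pitchup/yaw rel stand -0.23 16.27 -0.0
```

Request:
{"fn": "move_arm", "kwargs": {
  "rows": "0 0 0 0 0 0;0 0 0 0 0 0",
  "newtons": 6.5
}}

```text
time_s: 25.22
ee_pos: [0.5447, -0.2, 0.2424]
eef_rot: [-2.539, -0.001, -1.367]
force: [-0.5, 0.1, -0.6]
grip_width: 0.0398
```

```bash
python3 favg.py 8 19
```

```text
F [-0.22  0.48 -0.03] sd [0.44 0.32 0.54] M [-0.053  0.381  0.073]
t 25.62 q [-0.529  0.287  1.764  0.615  0.716  0.443] p [ 0.5447 -0.2     0.2424] rpy [-2.539e+00 -1.000e-03 -1.367e+00] F [ 0.05  0.19 -0.17] M [-0.01  0.39  0.1 ] g 0.0401
bail rel seat mm [  0.8   0.6 -59.7] driver roll/pitchup/yaw rel stand -0.23 16.27 -0.01
```

View pics/side19z.png

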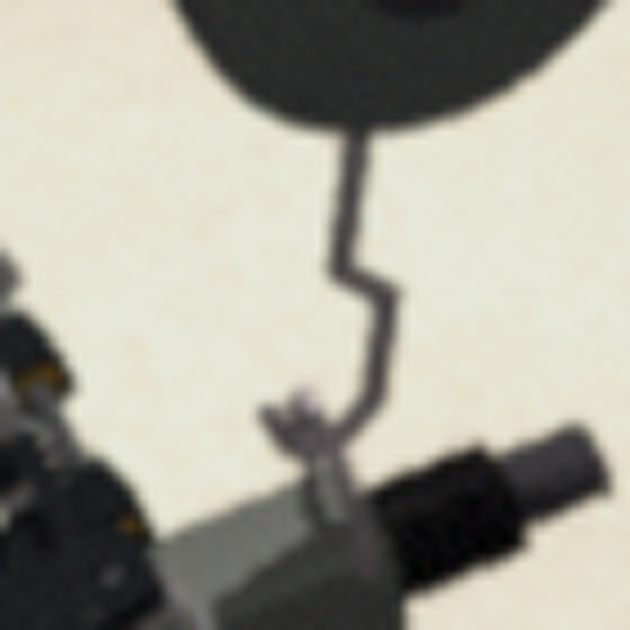

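```bash
python3 - <<'E'
from h import *
ims=[]
for k in(12,13,15,16,18,19):
    c=pickle.load(open(f'side{k}.pkl','rb'))
    im=cv2.resize(c["color"][205:255,295:345],None,fx=5,fy=5,interpolation=cv2.INTER_CUBIC);cv2.putText(im,str(k),(5,15),0,.5,(0,0,255));ims.append(im)
cv2.imwrite('pics/cmp.png',np.vstack([np.hstack(ims[:3]),np.hstack(ims[3:])]))
E
cat > dpose.py <<'E'
from tgt import *
# measure driver pitch in world from side cloud: housing side face/top, chuck axis
def dp(k,o=None):
    o=o or st(False);Rd,g=drv(o);c=pickle.load(open(f'side{k}.pkl','rb'));L=(cloud(c).reshape(-1,3)-g)@Rd*1000
    m=(abs(L[:,2]-23)<7)&(L[:,0]>25)&(L[:,0]<58)&(L[:,1]>-15)&(L[:,1]<10);A=L[m];p=np.polyfit(A[:,0],A[:,2],1)
    m=(L[:,0]>112)&(L[:,0]<143)&(abs(L[:,1]+8)<14)&(abs(L[:,2])<25);C=L[m]
    print(k,'top face slope deg',np.degrees(np.arctan(p[0])).round(2),'z@40',np.polyval(p,40).round(1),len(A),'chuck med',np.median(C,0).round(1),len(C))
if __name__=='__main__':
    P={7:([.5075,-.2082,.3472],[-2.718,.005,-1.366]),10:([.5458,-.2007,.315],[-2.537,.002,-1.366]),12:([.5447,-.201,.265],[-2.54,0,-1.366]),13:([.5448,-.201,.2444],[-2.54,0,-1.366]),15:([.5446,-.2002,.2447],[-2.539,-.001,-1.368]),16:([.5446,-.2001,.2424],[-2.539,-.001,-1.367]),18:([.5447,-.2,.2424],[-2.539,-.001,-1.367]),19:([.5447,-.2,.2424],[-2.539,-.001,-1.367])}
    for k,(p,r) in P.items(): dp(k,dict(ee_pos=p,eef_rot=r))
E
python3 dpose.py
```

```text
7 top face slope deg -1.85 z@40 23.1 82 chuck med [128.2 -12.4   8.1] 105
10 top face slope deg -0.97 z@40 23.2 97 chuck med [127.7 -11.7   8.8] 105
12 top face slope deg 0.81 z@40 23.3 95 chuck med [128.  -11.7   8.3] 104
13 top face slope deg -0.7 z@40 23.5 96 chuck med [127.5 -11.6   8.5] 106
15 top face slope deg -0.57 z@40 23.0 96 chuck med [127.2 -12.2   8.9] 104
16 top face slope deg -0.09 z@40 23.4 90 chuck med [128.3  -9.3   9.5] 99
18 top face slope deg -1.22 z@40 23.2 95 chuck med [127.4  -8.6   8.7] 98
19 top face slope deg 1.13 z@40 22.9 93 chuck med [127.1  -9.6   8.7] 98
```

View pics/cmp.png

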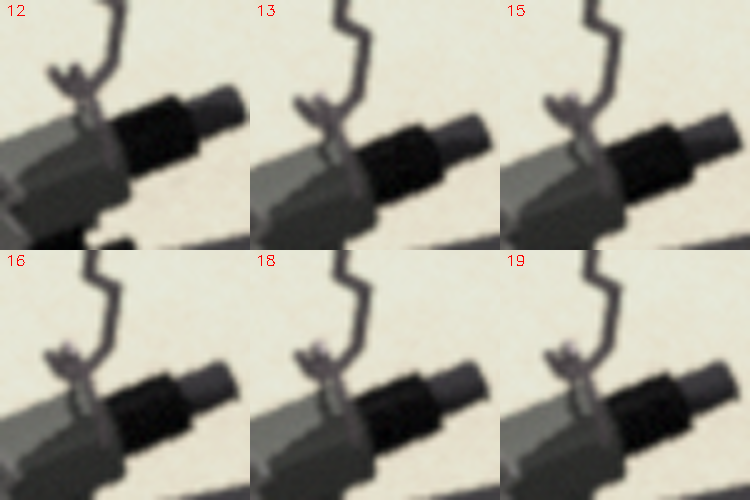

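Request:
{"fn": "move_arm", "kwargs": {
  "rows": "-0.1 0 0 0 0 0;0 0 0 0 0 0",
  "newtons": 4.5
}}

```text
time_s: 25.88
ee_pos: [0.5446, -0.2, 0.2424]
eef_rot: [-2.539, -0.001, -1.367]
force: [-0.5, 0.8, -0.6]
grip_width: 0.0401
```

```bash
python3 favg.py 6 20; python3 -c "
from dpose import *
dp(20)"
```

```text
F [ 0.03 -0.05  0.09] sd [0.7  0.76 0.34] M [-0.091  0.39   0.042]
t 26.18 q [-0.529  0.286  1.764  0.615  0.716  0.443] p [ 0.5447 -0.2     0.2424] rpy [-2.539e+00 -1.000e-03 -1.367e+00] F [-1.09  0.14  0.34] M [-0.07  0.4   0.01] g 0.0393
bail rel seat mm [  0.8   0.6 -59.7] driver roll/pitchup/yaw rel stand -0.23 16.27 -0.01
20 top face slope deg -0.45 z@40 23.0 93 chuck med [128.6  -8.4   8.9] 100
```

Request:
{"fn": "move_arm", "kwargs": {
  "rows": "0 0 0 0 0 0;0 0 0 0 0 0",
  "newtons": 3
}}

```text
time_s: 26.42
ee_pos: [0.5447, -0.2, 0.2424]
eef_rot: [-2.539, -0.001, -1.367]
force: [-0.4, -0.1, -0.6]
grip_width: 0.0397
```

```bash
python3 favg.py 10 21; python3 -c "
from dpose import *
dp(21)"
```

```text
F [-0.02  0.14  0.26] sd [0.82 0.61 0.24] M [-0.076  0.395  0.021]
t 26.93 q [-0.529  0.286  1.764  0.615  0.716  0.443] p [ 0.5447 -0.2     0.2424] rpy [-2.539e+00 -1.000e-03 -1.367e+00] F [ 0.1  -0.08  0.19] M [-0.07  0.42  0.05] g 0.0401
bail rel seat mm [  0.8   0.6 -59.7] driver roll/pitchup/yaw rel stand -0.23 16.27 -0.01
21 top face slope deg -1.61 z@40 23.1 90 chuck med [127.6  -8.5   8.7] 98
```

View pics/side21z.png

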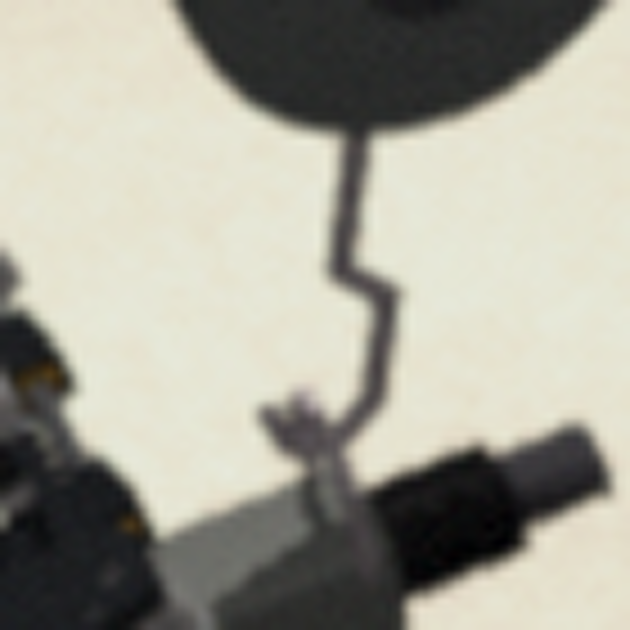

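Request:
{"fn": "move_arm", "kwargs": {
  "rows": "0 0 0 0 0 0;0 0 0 0 0 0;0 0 0 0 0 0;0 0 0 0 0 0",
  "grip": -0.07
}}

```text
time_s: 27.42
ee_pos: [0.5447, -0.2, 0.2425]
eef_rot: [-2.539, -0.001, -1.367]
force: [0.5, -0.3, -0.7]
grip_width: 0.0438
```

```bash
python3 favg.py 4 22; python3 -c "
from dpose import *
dp(22)"
```

```text
F [ 0.2   0.49 -0.03] sd [0.5  0.43 0.57] M [-0.053  0.384 -0.031]
t 27.62 q [-0.529  0.286  1.764  0.615  0.716  0.443] p [ 0.5447 -0.2     0.2425] rpy [-2.539e+00 -1.000e-03 -1.367e+00] F [-0.08  0.21 -0.19] M [-0.02  0.4  -0.04] g 0.0435
bail rel seat mm [  0.8   0.5 -59.7] driver roll/pitchup/yaw rel stand -0.23 16.28 -0.02
22 top face slope deg 0.03 z@40 22.3 88 chuck med [128.1  -9.9   7.2] 102
```

View pics/side22z.png

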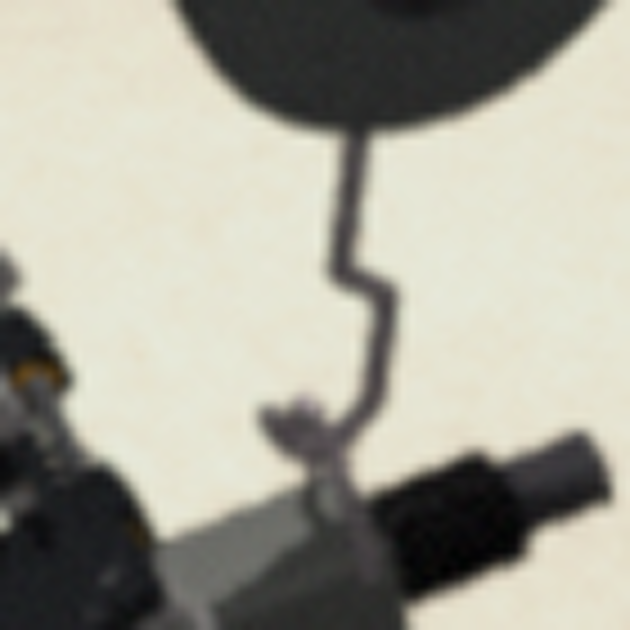

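Request:
{"fn": "move_arm", "kwargs": {
  "rows": "0 0 0 0 0 0;0 0 0 0 0 0;0 0 0 0 0 0;0 0 0 0 0 0",
  "grip": 0.3
}}

```text
time_s: 28.12
ee_pos: [0.5447, -0.2, 0.2425]
eef_rot: [-2.539, -0.001, -1.367]
force: [-0.4, -0.9, -0.3]
grip_width: 0.0611
```

```bash
python3 favg.py 2 23; python3 -c "
from dpose import *
dp(23)
from station import camera
c=camera('top');crop(c,250,80,350,220,5,'pics/top23.png')"
```

```text
F [ 0.53 -0.22 -0.51] sd [0.24 0.6  0.58] M [-0.062  0.368  0.008]
t 28.23 q [-0.529  0.286  1.764  0.615  0.716  0.443] p [ 0.5447 -0.2     0.2425] rpy [-2.539e+00 -1.000e-03 -1.367e+00] F [ 0.29 -0.82 -1.1 ] M [-0.03  0.37 -0.04] g 0.0612
bail rel seat mm [  0.8   0.6 -59.7] driver roll/pitchup/yaw rel stand -0.23 16.28 -0.02
23 top face slope deg -1.61 z@40 23.0 89 chuck med [127.4  -7.7   7.6] 98
```

View pics/side23z.png

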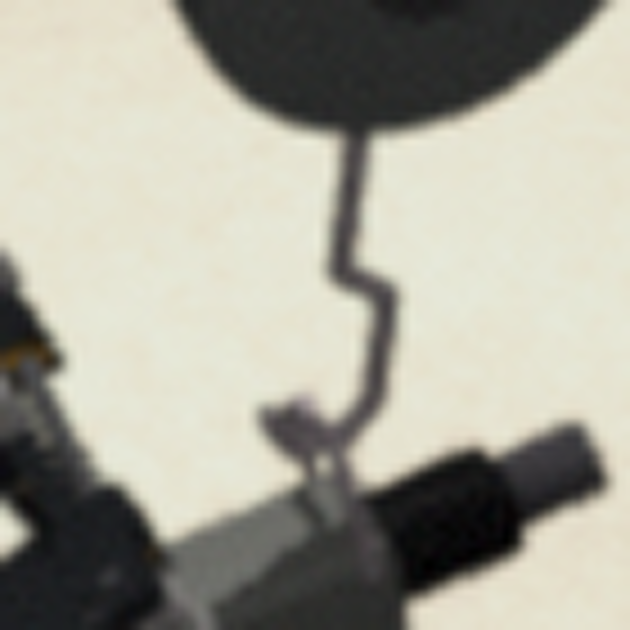

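View pics/top23.png

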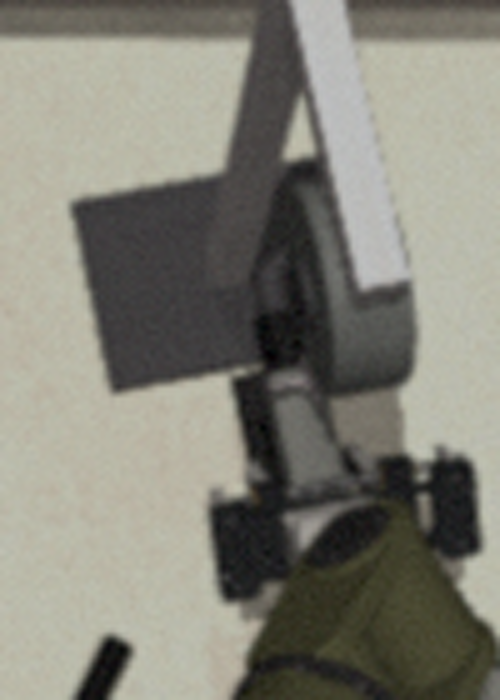

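Request:
{"fn": "move_arm", "kwargs": {
  "rows": "0 0 0 0 0 0;0 0 0 0 0 0;0 0 0 0 0 0;0 0 0 0 0 0;0 0 -4 0 0 0;0 0 -8 0 0 0;0 0 -15 0 0 0;0 0 -20 0 0 0;0 0 -20 0 0 0;0 0 -20 0 0 0;0 0 -20 0 0 0;0 0 -20 0 0 0;0 0 -15 0 0 0;0 0 -8 0 0 0;0 0 0 0 0 0;0 0 0 0 0 0",
  "grip": 0.9
}}

```text
time_s: 30.28
ee_pos: [0.4547, -0.2178, 0.3763]
eef_rot: [-2.537, -0.005, -1.369]
force: [-0.0, 0.8, 0.9]
grip_width: 0.089
```

```bash
python3 - <<'E'
from st import *
from station import camera
st();ims=[]
for i in range(4):
    c=camera('side');ims.append(c['color'][190:290,250:350].astype(float))
    for _ in range(2): t=camera('top')
print([np.abs(ims[0]-x).mean().round(2) for x in ims[1:]])
pickle.dump(c,open('side30.pkl','wb'));pickle.dump(t,open('top30.pkl','wb'))
crop(c,200,110,400,370,2.3,'pics/side30.png');crop(c,270,180,350,270,6,'pics/side30z.png');crop(t,150,60,420,280,2.6,'pics/top30.png')
st()
E
```

```text
t 30.27 q [-0.67  -0.008  1.773  0.531  1.023  0.497] p [ 0.4547 -0.2178  0.3763] rpy [-2.537 -0.005 -1.369] F [-0.02  0.76  0.86] M [-0.11  0.38 -0.03] g 0.089
[np.float64(1.34), np.float64(1.38), np.float64(1.41)]
t 30.88 q [-0.67  -0.009  1.773  0.531  1.023  0.497] p [ 0.4547 -0.2179  0.3767] rpy [-2.536 -0.006 -1.369] F [ 0.36  1.08 -0.36] M [-0.08  0.39 -0.  ] g 0.0894
```

View pics/side30.png

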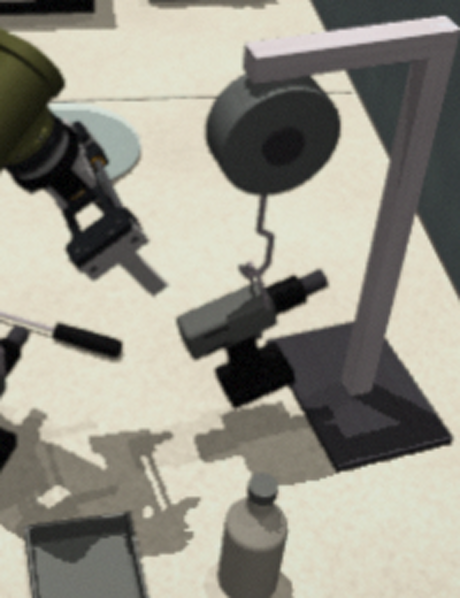

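View pics/side30z.png

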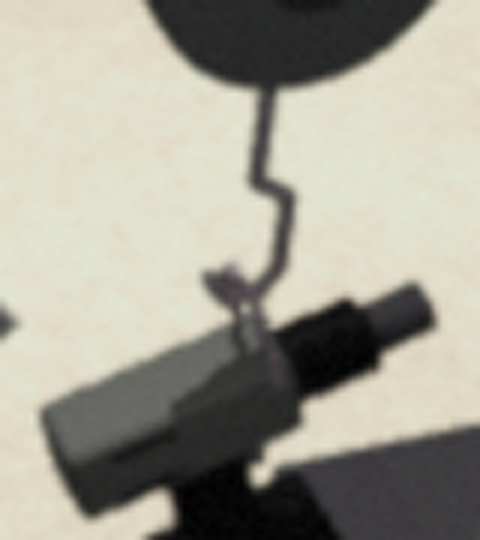

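View pics/top30.png

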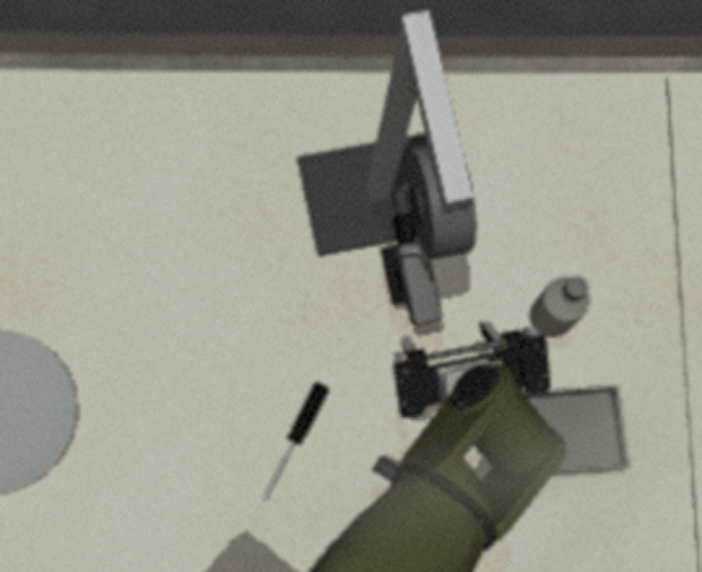

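The driver hangs still on the hook with the chuck towards the post. The gripper is clear, the frame differences are at noise level, and the bystanders look undisturbed. I'm handing in.

```bash
python3 -c "
from station import ctrl
print(ctrl.hand_in())"
```

```text
the job is handed in; nothing more can be done
None
```

The driver farthest from the base is hanging by its bail on the balancer's hook, chuck towards the post, and I handed the job in at about 31 s.

**How it was done:**
- I gripped the rear of the housing with the gripper leaning back, passed the bail over the hook tip and raised the chuck to 16°.
- I then lowered it at roughly 15–20 mm/s until the vertical force on the tool was within the sensor noise of zero. The hook had sunk about 65 mm by then, which fits the measured weight of about 6.3 N.
- I reduced the grip in steps from 55 N to 3 N before opening. In the pictures the hook did not move, and the chuck settled by about 1 mm.

**Last checks:**
- Successive side pictures differ only by noise, so no swing shows, and the gripper is well clear.
- Turntable, tray, screwdriver, bottle and the second driver look undisturbed. I checked this by eye only.

**Where readings disagreed:**
- **Pitch moment:** while the driver was on the hook it read about 0.13 N·m below what I expected. The empty gripper reads the same after release, so I put it down to sensor offset.
- **Sideways force:** friction of up to 1.8 N built up at the hook during lowering. I eased it to nearly zero before letting go. The driver turned about 1.5° in the grip along the way, and the second after hand-in I could not check.

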